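# Clamp a sign blank in the drilling jig

## Robot

A 7-joint arm with a two-finger parallel gripper is mounted at the origin on the work surface. World frame = base frame: x ahead of the robot, y to its left, z up, the work surface at z = 0. Lengths are in mm, angles in rad, forces in N, time in s.
With the tool pointing down it reaches from about 425 to 875 mm from the base axis. Payload 4.7 kg.
Tool frame: the origin (TCP) lies on the centre line of the jaws, within the pads' length; the fingertips stand 8 mm ahead of it and the grasp point (between the pads) lies 11 mm behind it (r.tip_reach is the distance from the TCP to the fingertips, in mm); z points along the fingers, x is the direction in which the jaws open and shut, and the axes are right-handed (so a half turn about z gives the same grasp; the last joint's range is limited). The gripper opens to 85 mm and grips with 20 to 120 N. Pads are 22 mm wide; open, the fingers measure 114 mm over their backs; the gripper's body (76 mm by 85 mm) begins 54 mm behind the grasp point. The pads swing forward as they close: fully open they stand 13 mm farther back than shut.
Start: joints at [-1.097, 0.321, -0.07, 1.45, 0.023, 1.371, -0.057], TCP at [288.478, 582.499, 239.349] pointing down, gripper open.
Joint ranges: [-2.86, 2.86], [-0.3, 2.09], [-1.38, 1.24], [0.06, 2.45], [-1.56, 4.7], [0.09, 2.05], [-2.69, 2.69]. Speed limits (rad/s): [2.57, 2.57, 3.14, 3.14, 3.14, 3.14, 3.14].

## Interface

Orientations are given as a unit quaternion [w, x, y, z].
In Python, from station import r gives the robot as it stands. The module is installed in compiled form; this text tells all that it offers.
- The arm moves only by the tool move_arm, never from a script. Its argument "targets" is a list of rows, each a list of 5 numbers: the shift along the tool's x, y, z in m, then the turn about the tool's z in degrees, then the finger opening in m, from 0 to 0.0854. A call has 1 to 12 rows; each row is the pose to reach, as a shift and turn from the pose commanded when the call began, along the tool's axes at that moment; what a row does not reach only later rows make up. A row lasts 1/10 s, in which the tool goes at most 50 mm and 8.59 degrees, less where a joint would pass 70% of its speed; a pose out of reach is approached as far as the arm can. A call with a gripper value outside its range is refused whole. The fingers move at their own pace and stop on an object; "force" is the grip in N (left out, the last holds). Time passes only in rows, so rows that repeat a pose let the fingers close. It gives the time, the measured TCP pose, the force and the opening at its end, in the units of the state.
- r.observe(): the state, without advancing time (a new reading comes with each control period).
- r.snapshot(name): name is "scene" or "side" or "wrist"; returns a dict with "color" (420x560x3 uint8, blue, green, red), "depth" (420x560 float32, mm along the optical axis (not along the pixel's ray), 0 where there is no reading), "K" (3x3 intrinsics, pixels), "k1" (the pictures are not rectified: a ray, as slopes to the right and down, at radius r is drawn at 1 + k1 r^2 times it, then the intrinsics apply), "cam_to_world" (4x4, takes a point from camera to world coordinates). Camera axes: x right, y up, looking along -z (the intrinsics and any distortion apply to the point x, -y, -z); pixel columns grow to the right and rows downward; lengths in mm; the calibration is good to about 2 mm. A picture is of the moment at which its call begins.
- r.sign_off(): hands the job in, once; it reports no verdict.
The state is a dict: "clock": time; "qpos": joint angles; "joint_velocities": joint speeds; "tau": joint torques, N m; "eef_pos": TCP position; "tcp_rot": TCP orientation; "ft_force": force on the tool from outside, world axes, zero at the start; "wrist_torque": the same for the moment, N m; "grip_width": finger opening in mm.
Only numpy, scipy, OpenCV 4.12 (cv2) and the standard library are available. Lean on these libraries where they do the work, as an engineer would, in place of code of your own. Each camera call takes 0.05 s, during which the arm holds its last target.

## Task

Load the long narrow sign blank into the drilling jig: lay it flat on the wooden strip and slide it gently fully home against the end stop and both side pins, and let go of it. Then turn the T-handle of the jig's clamp clockwise until its rising resistance shows that the rubber pad holds the blank firmly, without overtightening it, and let go of the handle. Leave the short blank and the other things on the bench alone.

Things in the scene. Friction and masses are not known exactly. Their poses are not given: they have to be found in the camera images.
- blank: the work piece: a taupe sign blank, a flat plate 240 x 60 x 10 mm, 0.16 to 0.26 kg. Origin: centre of its underside; x along its length, y across, z up. It lies flat on the bench at the start, left or right of the jig. Both ends are alike, so either may go first.
- short_blank: another blank of the same material, 150 x 90 x 10 mm, lying on the other side of the jig; not wanted. Origin: centre of its underside, x along its 150 mm side.
- jig: drilling jig, bolted to the bench. Origin: on the bench, under the axis of the clamp's upright screw; x: the way blanks slide in (roughly away from the robot), y: towards the side pins, z up. Base plate 12 mm thick, x -225 to 60, y -48 to 48 mm. Its iron C-frame stands on the -y side: column x +-17, y -78 to -52 mm; the arm over to the screw is 74 to 100 mm above the bench, x +-18 mm.
- home (a point): where the centre of the underside of a fully home blank lies: on top of the jig's wooden strip, 27 mm above the bench, 90 mm before the screw axis (jig x = -90, y = 0), axes as the jig's. The strip is 40 mm wide and runs 125 mm before and 115 mm beyond this point; the blank overhangs it by 10 mm on each side, with 15 mm of depth for fingertips down to the base plate.
- stops: the jig's steel locators, fixed to it, origin and axes as the jig's. End stop: a block, face at x = 30 mm, 34 mm wide, top 35 mm above the bench. Two side pins of 10 mm diameter at x = -30 and -190 mm, y = 35 mm (the blank's long edge touches them at y = 30 mm), tops 33 mm above the bench. Pushing the blank against them with over 40 N bruises it.
- spindle: the clamp's upright screw with T-handle and swivelling rubber pad (28 mm wide). Origin: on the axis, 11.6 to 14 mm above the pad's face (the rubber is worn by an unknown amount). 8 mm down per turn; stays where it is left. At the start the pad is 2.5 to 6.5 mm clear of a blank on the strip. From first touch each 0.1 mm adds about 18 N; 60 to 160 N is well clamped, over 160 N marks the blank.
- tee_grip (a point): centre of the T-handle, a dark flat-sided steel bar 80 long, 14 wide, 16 mm high, 90.5 mm above the spindle's origin, some 144 mm above the bench at first; x along the bar, z up (a half turn looks the same). Clockwise from above tightens. Drag 0.24 N m either way while turning (at rest a reading may lie anywhere within +-0.24). Clamping adds 0.13 N m per 100 N: stop at a rise of about 0.14; over 0.2 is too tight.
- tape_roll: bystander: a roll of masking tape lying flat, 100 mm across, 24 mm high. Origin: centre of its underside.
- driver: bystander: a screwdriver lying on the bench. Origin: under its middle.
- marker: bystander: a marker pen, 140 mm long, 15 mm thick, lying on the bench. Origin: under its middle.
- sanding_block: bystander: a cork sanding block 70 x 40 x 30 mm. Origin: centre of its underside.
Mind the look-alikes: they are no part of the job. Leave any blue look-alike of the blank alone.

How it is judged (in metres and radians):
On the way, in this order (a step that is already met when the one before it is completed fails the run):
1. the long blank lies loose, flat and let go on the strip, home against the end stop and both side pins within 2.5 mm (x of blank in the frame of jig between -0.0925 and -0.0875 m and y of blank in the frame of jig between -0.0025 and 0.0025 m and z of blank in the frame of jig between 0.024 and 0.029 m and angle between the x axis of blank and the x axis of jig, either way round below 0.025 rad and contact force between spindle and blank below 1 N and contact force between the fingers and blank below 0.5 N), for 0.2 s.
2. the pad clamps the blank with 60 to 160 N (contact force between spindle and blank between 60 and 160 N), for 0.2 s.
At the end, for the whole second after the job is handed in: The long blank lies flat on the strip, within 2.5 mm of the end stop and of the side pins and within 0.025 rad of the jig's direction, clamped at rest by the pad with 60 to 160 N (all of step 2 and x of blank in the frame of jig between -0.0925 and -0.0875 m and y of blank in the frame of jig between -0.0025 and 0.0025 m and z of blank in the frame of jig between 0.024 and 0.029 m and angle between the x axis of blank and the x axis of jig, either way round below 0.025 rad and linear speed of blank below 0.01 m/s); the robot touches nothing.
It fails at once if the clamp is overtightened: more than 160 N on the blank (contact force between spindle and blank above 160 N).
It fails at once if the blank is rammed against the stop or pins with more than 40 N (contact force between stops and blank above 40 N).
It fails at once if the short blank or another loose thing on the bench is moved by more than 20 mm (distance of any of short_blank, tape_roll, driver, marker, sanding_block from where it was at the start of the episode above 0.02 m).
It also fails if it takes over 72 s, if anything falls off the work surface, if the arm or the gripper's body presses on something with over 40 N, if the wrist force passes 120 N, or if a joint passes its speed limit or range.

## Working session

There is one attempt and no reset: what is moved stays moved. The work goes in short steps, Python scripts to look and compute and a tool call to move; the robot and the scene stay as the last step left them, time stands still between calls to the robot, and variables do not carry over. Pictures are saved under pics/ and viewed, and the job is handed in when it is done.

Besides the shell and the picture viewer there is one more tool, called after "Request:" as name([rows], argument=value, ...), one row to a line, values as JSON. move_arm: Moves the arm, as the interface text tells. Its arguments: {"type":"object","properties":{"targets":{"type":"array","items":{"type":"array","items":{"type":"number"}}},"force":{"type":"number"}},"required":["targets"]}

```bash
ls; mkdir -p pics; python3 - <<'E'
from station import r
import cv2,numpy as np
s=r.observe()
for k,v in s.items(): print(k,np.round(v,4).tolist())
print(r.tip_reach)
for n in ["scene","side","wrist"]:
    p=r.snapshot(n); cv2.imwrite(f"pics/{n}0.png",p["color"]); print(n,p["K"].tolist(),p["k1"],np.round(p["cam_to_world"],3).tolist())
    np.savez(f"{n}0.npz",**{k:np.asarray(v) for k,v in p.items()})
E
```

```text
pics
clock 0.0
qpos [-1.0969, 0.3218, -0.0701, 1.4517, 0.0226, 1.3708, -0.0569]
joint_velocities [0.0013, 0.0018, -0.0007, -0.0005, 0.0009, -0.0005, -0.0002]
tau [0.0001, -49.3589, -0.3824, -31.4337, 0.0128, 0.0117, -0.0]
eef_pos [288.243, 581.9909, 238.2128]
tcp_rot [0.0006, 0.8496, 0.5274, -0.0008]
ft_force [0.1096, 0.1313, -0.5758]
wrist_torque [-0.0023, 0.0339, -0.0157]
grip_width 85.2713
8.0
scene [[541.0248690387132, 0.0, 281.4888299165988], [0.0, 541.0248690387132, 214.48749376325907], [0.0, 0.0, 1.0]] -0.17347787323762154 [[-0.057, -0.651, 0.757, 1673.238], [0.998, -0.024, 0.055, 130.16], [-0.018, 0.759, 0.651, 1075.822], [0.0, 0.0, 0.0, 1.0]]
side [[530.7509103500283, 0.0, 269.79735130679], [0.0, 530.7509103500283, 214.99354456297604], [0.0, 0.0, 1.0]] 0.04106312229779534 [[-0.986, 0.125, -0.111, 360.813], [-0.167, -0.7, 0.694, 1104.478], [0.009, 0.703, 0.711, 1214.639], [0.0, 0.0, 0.0, 1.0]]
wrist [[311.31460590438024, 0.0, 277.78993221865653], [0.0, 311.31460590438024, 210.4335595227402], [0.0, 0.0, 1.0]] -0.03686011231731354 [[0.444, -0.858, -0.259, 221.909], [0.896, 0.424, 0.131, 615.809], [-0.003, -0.29, 0.957, 373.037], [0.0, 0.0, 0.0, 1.0]]
```

View pics/scene0.png

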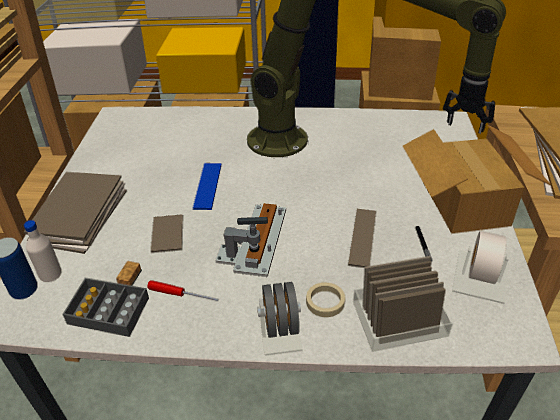

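View pics/side0.png

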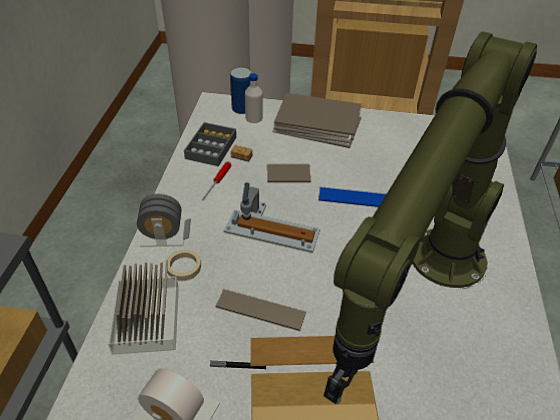

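View pics/wrist0.png

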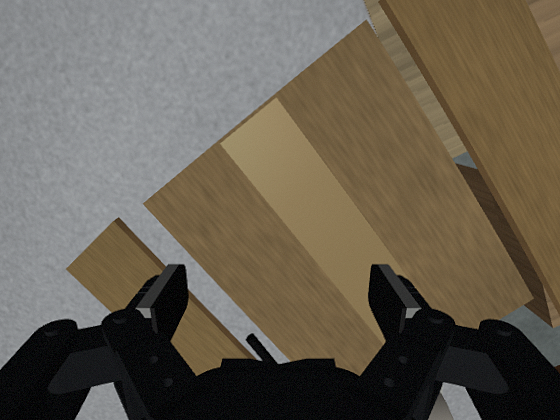

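Candidates: the long taupe blank at scene (362,237) / side (260,308); the short taupe blank at scene (167,233); the blue look-alike at scene (207,186); the stacked sheets at (80,205); the racked sheets at (400,300). By description the one I want is at (362,237). I'll check it in a crop and measure.

```bash
cat > h.py <<'E'
import numpy as np,cv2
def load(n): return dict(np.load(n+".npz"))
def ray(p,uv):
    K=p["K"];k=float(p["k1"]);uv=np.atleast_2d(np.asarray(uv,float))
    s=cv2.undistortPoints(uv.reshape(-1,1,2),K,np.array([k,0,0,0.])).reshape(-1,2)
    return s
def pts_depth(p,uv,d):
    s=ray(p,uv);d=np.asarray(d).reshape(-1)
    c=np.stack([s[:,0]*d,-s[:,1]*d,-d,np.ones_like(d)],1)
    return (c@p["cam_to_world"].T)[:,:3]
def cloud(p):
    H,W=p["depth"].shape;vv,uu=np.mgrid[:H,:W]
    return pts_depth(p,np.stack([uu.ravel(),vv.ravel()],1),p["depth"].ravel()).reshape(H,W,3)
def at_z(p,uv,z):
    s=ray(p,uv);d=np.stack([s[:,0],-s[:,1],-np.ones(len(s))],1)@p["cam_to_world"][:3,:3].T
    o=p["cam_to_world"][:3,3];return o+d*((z-o[2])/d[:,2])[:,None]
def proj(p,X):
    X=np.atleast_2d(X).astype(float);c=(np.c_[X,np.ones(len(X))]@np.linalg.inv(p["cam_to_world"]).T)[:,:3]
    a=c[:,0]/-c[:,2];b=-c[:,1]/-c[:,2];f=1+float(p["k1"])*(a*a+b*b);K=p["K"]
    return np.stack([K[0,0]*a*f+K[0,2],K[1,1]*b*f+K[1,2]],1)
def tri(ps,uvs):
    A=np.zeros((3,3));B=np.zeros(3)
    for p,uv in zip(ps,uvs):
        s=ray(p,uv)[0];d=p["cam_to_world"][:3,:3]@np.array([s[0],-s[1],-1]);d/=np.linalg.norm(d)
        M=np.eye(3)-np.outer(d,d);A+=M;B+=M@p["cam_to_world"][:3,3]
    return np.linalg.solve(A,B)
def crop(p,x0,y0,x1,y1,s,name):
    c=p["color"][y0:y1,x0:x1];cv2.imwrite("pics/"+name+".png",cv2.resize(c,None,fx=s,fy=s,interpolation=cv2.INTER_CUBIC))
E
python3 - <<'E'
from h import *
a=load("scene0");b=load("side0")
crop(a,205,190,395,280,4,"c_scene");crop(b,200,170,340,335,3.6,"c_side")
for n,p in(("scene",a),("side",b)):
    # long blank segmentation: taupe color near seed
    seed=(362,237) if n=="scene" else (260,308)
    m=np.zeros((422,562),np.uint8);im=cv2.GaussianBlur(p["color"],(3,3),0)
    cv2.floodFill(im,m,seed,0,(14,)*3,(14,)*3,cv2.FLOODFILL_FIXED_RANGE|cv2.FLOODFILL_MASK_ONLY|(255<<8))
    m=m[1:-1,1:-1];C=cloud(p);q=C[m>0];print(n,(m>0).sum(),"depth z med",np.median(q[:,2]),"mean",q.mean(0))
    v,u=np.nonzero(m);w=at_z(p,np.stack([u,v],1),10)[:,:2].astype(np.float32);print(cv2.minAreaRect(w))
E
```

```text
scene 1056 depth z med 8.984468071015158 mean [530.23006273 278.68366922  14.44866211]
((523.418212890625, 280.037109375), (64.45962524414062, 247.03128051757812), 83.87092590332031)
side 1486 depth z med 7.9078389867700025 mean [512.2731241  286.27724192  11.96490591]
((515.1638793945312, 284.0830383300781), (55.45757293701172, 237.07154846191406), 81.40669250488281)
```

View pics/c_scene.png

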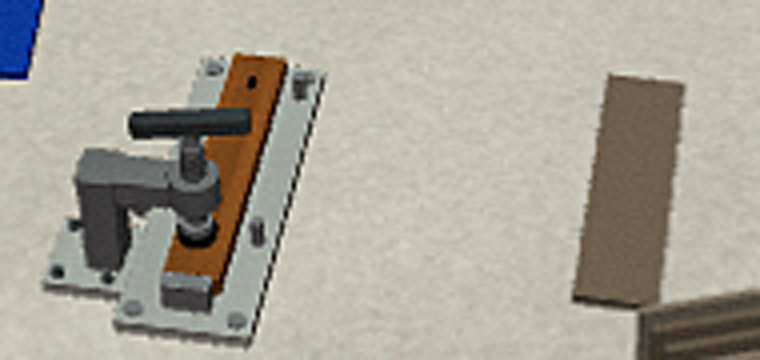

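View pics/c_side.png

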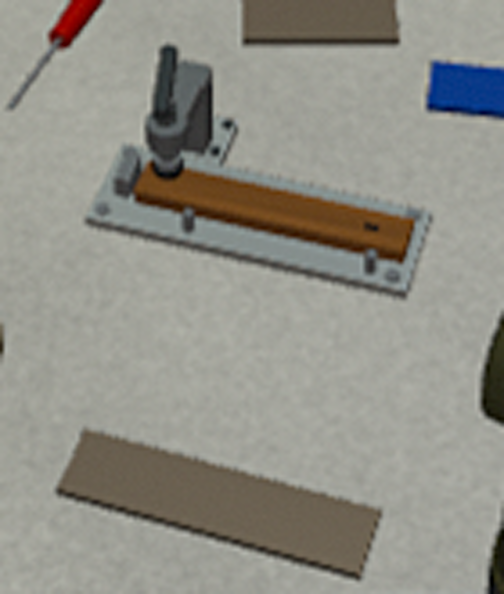

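The crop confirms the choice: the taupe blank at scene (362,237) is long and narrow, on the pin side of the jig. The C-frame is on the other side. Next I'll get rough jig and blank poses from the side and scene views.

```bash
cat >> h.py <<'E'
from scipy.optimize import least_squares
def fit(views,guess):
    # views: list of (p, uv Nx2, local Nx3); solves x,y,yaw
    def f(q):
        c,s=np.cos(q[2]),np.sin(q[2]);R=np.array([[c,-s,0],[s,c,0],[0,0,1]]);e=[]
        for p,uv,L in views: e.append((proj(p,np.asarray(L,float)@R.T+[q[0],q[1],0])-np.asarray(uv,float)).ravel())
        return np.concatenate(e)
    o=least_squares(f,guess,loss="soft_l1",x_scale=[10,10,.05]);return o.x,np.round(f(o.x).reshape(-1,2),1)
E
python3 - <<'E'
from h import *
a=load("scene0");b=load("side0")
sc=lambda L:np.array(L)/3.6+[200,170]; sa=lambda L:np.array(L)/4+[205,190]
uvb=sc([(87,222),(407,295),(430,215)]);uva=sa([(249,346),(115,325),(325,72)])
Lb=[(60,48,12),(-225,48,12),(-225,-48,12)];La=[(60,48,12),(60,-48,12),(-225,48,12)]
for v in ([(a,uva,La)],[(b,uvb,Lb)],[(a,uva,La),(b,uvb,Lb)]): print(fit(v,[620,40,0]))
# blank corners
vb=sc([(58,491),(85,430),(380,510),(360,577)])
vx=[(120,30,10),(120,-30,10),(-120,-30,10),(-120,30,10)]
va=sa([(610,74),(685,84),(573,300)]);vax=[(-120,-30,10),(-120,30,10),(120,-30,10)]
for v in ([(a,va,vax)],[(b,vb,vx)],[(a,va,vax),(b,vb,vx)]): print(fit(v,[515,284,-.1]))
# tee bar ends triangulate
for ua,ub in (((192,122),(166,85)),): print("tee centre",tri([a,b],[sa(ua),sc(ub)]))
E
```

```text
(array([ 6.22981980e+02, -2.16870845e+01, -1.24530343e-01]), array([[ 0.6, -0.6],
       [-0.7,  0.3],
       [ 0.1,  0.3]]))
(array([ 6.13164606e+02, -1.36784147e+01, -1.20604003e-01]), array([[-1. , -0.1],
       [ 0.1,  0.1],
       [ 0.8, -0.2]]))
(array([ 6.16428941e+02, -2.03407391e+01, -1.33538796e-01]), array([[ 1. , -2.3],
       [-0.1, -1.6],
       [ 1.3, -0.9],
       [-1.6, -2. ],
       [-1.2, -1. ],
       [-0.1, -1.1]]))
(array([ 5.21301575e+02,  2.82491566e+02, -1.46537611e-01]), array([[-0.5,  0.4],
       [ 0.3,  0.2],
       [ 0.1, -0.6]]))
(array([ 5.13799364e+02,  2.86629984e+02, -1.45748941e-01]), array([[-0.8, -0.1],
       [-0.2, -0.2],
       [ 0.7,  0.3],
       [ 0.3, -0.1]]))
(array([ 5.15107607e+02,  2.84975645e+02, -1.45133131e-01]), array([[ 0.2, -0.9],
       [ 0.9, -1.1],
       [ 1. , -2.2],
       [-1.2, -0.7],
       [-0.5, -0.7],
       [ 0.3, -0.3],
       [-0.1, -0.7]]))
tee centre [612.41013864 -21.24169851 140.14769616]
```

Request:
move_arm([
  [-0.03,0.036,-0.05,-2,0.0854],
  [-0.06,0.073,-0.06,-4,0.0854],
  [-0.09,0.109,-0.06,-6,0.0854],
  [-0.12,0.146,-0.06,-8,0.0854],
  [-0.15,0.182,-0.06,-10,0.0854],
  [-0.18,0.218,-0.06,-12,0.0854],
  [-0.21,0.255,-0.06,-14,0.0854],
  [-0.24,0.291,-0.06,-16,0.0854],
  [-0.27,0.328,-0.06,-18,0.0854],
  [-0.3,0.364,-0.06,-19,0.0854],
  [-0.3,0.364,-0.06,-19,0.0854],
  [-0.3,0.364,-0.06,-19,0.0854],
])

```text
clock: 1.35
eef_pos: [481.7, 151.1, 299.2]
tcp_rot: [-0.0, 0.752, 0.659, 0.0]
ft_force: [0.1, -0.1, 0.1]
grip_width: 85.2
```

```bash
cat > snap.py <<'E'
import sys
from station import r
import cv2,numpy as np
s=r.observe()
for k in("clock","qpos","eef_pos","tcp_rot","ft_force","wrist_torque","grip_width"): print(k,np.round(s[k],4).tolist())
for a in sys.argv[1:]:
    n,t=a.split(":");p=r.snapshot(n);cv2.imwrite(f"pics/{n}{t}.png",p["color"]);np.savez(f"{n}{t}.npz",**{k:np.asarray(v) for k,v in p.items()})
E
python3 snap.py wrist:1
```

```text
clock 1.35
qpos [-0.6237, -0.0194, 0.2647, 1.7186, 0.0045, 1.442, 1.0798]
eef_pos [481.7176, 151.066, 299.1983]
tcp_rot [-0.0003, 0.752, 0.6592, 0.0]
ft_force [0.0702, -0.1357, 0.1048]
wrist_torque [0.0612, 0.0099, 0.0252]
grip_width 85.2403
```

View pics/wrist1.png

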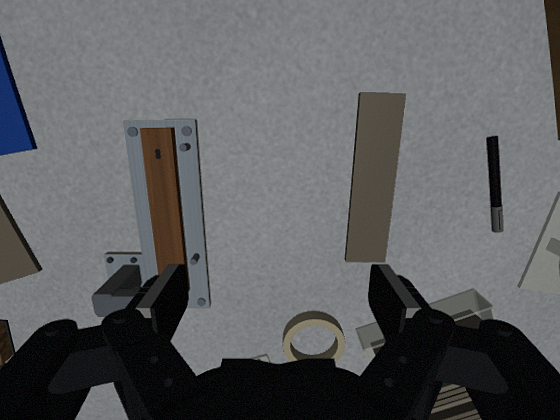

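The picture shows the jig at left: plate corners near (124,121), (196,119) and (209,306), pins near (185,147) and (195,258). The long blank is at (360,93)-(386,262).

```bash
python3 - <<'E'
from h import *
p=load("wrist1");crop(p,85,105,225,325,2.7,"w1j");crop(p,335,80,415,275,3,"w1b")
a=cv2.imread("pics/w1j.png");b=cv2.imread("pics/w1b.png")
h=max(a.shape[0],b.shape[0]);o=np.zeros((h,a.shape[1]+b.shape[1],3),np.uint8);o[:a.shape[0],:a.shape[1]]=a;o[:b.shape[0],a.shape[1]:]=b
cv2.imwrite("pics/w1c.png",o);print(a.shape,b.shape)
m=np.zeros((422,562),np.uint8);im=cv2.GaussianBlur(p["color"],(3,3),0)
print(p["color"][180,375],p["color"][180,300])
cv2.floodFill(im,m,(375,180),0,(18,)*3,(18,)*3,cv2.FLOODFILL_FIXED_RANGE|cv2.FLOODFILL_MASK_ONLY|(255<<8))
m=m[1:-1,1:-1];v,u=np.nonzero(m);C=cloud(p);print("z",np.median(C[m>0][:,2]),"bench",np.median(C[100:300,240:330,2]))
w=at_z(p,np.stack([u,v],1),10)[:,:2].astype(np.float32);print(cv2.minAreaRect(w),w.mean(0))
q=C[m>0];print("depth centre",q.mean(0))
E
```

```text
(594, 378, 3) (585, 240, 3)
[64 76 80] [127 124 123]
z 9.969509349941973 bench 0.06933110393416086
((513.5612182617188, 280.32196044921875), (61.27431106567383, 238.112060546875), 81.31888580322266) [505.3512  282.43832]
depth centre [504.90519133 281.96374404  11.66648414]
```

View pics/w1c.png

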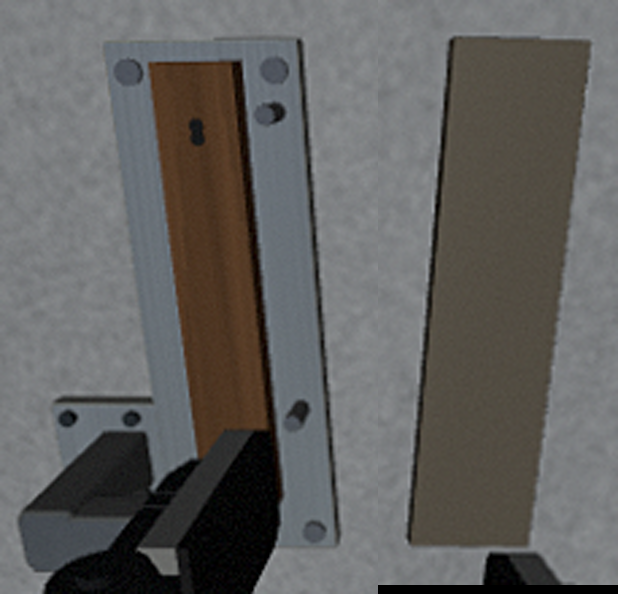

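```bash
python3 - <<'E'
from h import *
p=load("wrist1");sj=lambda L:np.array(L)/2.7+[85,105]-.3;sb=lambda L:(np.array(L)-[378,0])/3+[335,80]-.3
uv=sj([(105,42),(300,39),(338,544),(266,115),(292,421),(150,63),(240,62)])
L=[(-225,-48,12),(-225,48,12),(60,48,12),(-190,35,33),(-30,35,33),(-215,-20,27),(-215,20,27)]
print(fit([(p,uv,L)],[615,-18,-.13]));print(fit([(p,uv[:3],L[:3])],[615,-18,-.13]))
ub=sb([(450,38),(591,40),(408,545),(529,545)]);M=[(-120,-30,10),(-120,30,10),(120,-30,10),(120,30,10)]
print(fit([(p,ub,M)],[515,284,-.15]))
from station import r
C=p["cam_to_world"];print(C[:3,3],r.observe()["eef_pos"])
E
```

```text
(array([ 6.13481767e+02, -2.21297651e+01, -1.30619428e-01]), array([[-0.1, -0.7],
       [ 0. , -0.2],
       [-0. ,  1.6],
       [ 0.3,  0.3],
       [ 0.6,  1.2],
       [ 0.3, -0.4],
       [-2. , -0.3]]))
(array([ 6.13668462e+02, -2.18836835e+01, -1.29049421e-01]), array([[-0.1, -0.5],
       [-0. , -0.2],
       [ 0.2,  1.7]]))
(array([ 5.13948931e+02,  2.81238115e+02, -1.45467578e-01]), array([[ 0.4, -0.7],
       [-0.5, -0.2],
       [ 0.4,  0.4],
       [-0.3,  0.8]]))
[408.26777484 161.42506359 433.95493052] [481.19116028 152.66635505 299.1266356 ]
```

Request:
move_arm([
  [0.03,-0.001,0.02,0.8,0.074],
  [0.07,-0.002,0.05,0.8,0.074],
  [0.11,-0.003,0.08,0.8,0.074],
  [0.1338,-0.0043,0.12,0.8,0.074],
  [0.1338,-0.0043,0.165,0.8,0.074],
  [0.1338,-0.0043,0.2,0.8,0.074],
  [0.1338,-0.0043,0.21,0.8,0.074],
  [0.1338,-0.0043,0.21,0.8,0.074],
  [0.1338,-0.0043,0.21,0.8,0.074],
])

```text
clock: 2.3
eef_pos: [495.2, 286.7, 91.2]
tcp_rot: [0.0, 0.755, 0.655, 0.001]
ft_force: [0.3, -0.3, 0.0]
grip_width: 73.9
```

```bash
python3 snap.py wrist:2 side:2
```

```text
clock 2.3
qpos [-0.7181, 0.2734, 0.169, 1.827, -0.0531, 1.0427, 0.9009]
eef_pos [495.1732, 286.7111, 91.1764]
tcp_rot [0.0, 0.7552, 0.6555, 0.0014]
ft_force [0.3472, -0.2998, 0.0472]
wrist_torque [0.0724, -0.0264, 0.0385]
grip_width 73.9178
```

View pics/wrist2.png

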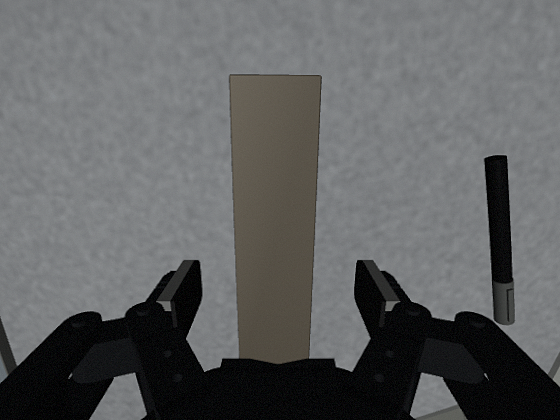

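```bash
python3 - <<'E'
from h import *
p=load("wrist2");w=at_z(p,[(230,75.5),(321,76)],10);print(w,w.mean(0))
E
```

```text
[[392.27380375 270.97610208  10.        ]
 [400.83833135 329.00189598  10.        ]] [396.55606755 299.98899903  10.        ]
```

Request:
move_arm([
  [0,0,0.03,0,0.074],
  [0,0,0.05,0,0.074],
  [0,0,0.07,0,0.074],
  [0,0,0.079,0,0.074],
  [0,0,0.079,0,0.074],
])

```text
clock: 2.9
eef_pos: [494.4, 285.3, 10.4]
tcp_rot: [-0.0, 0.756, 0.655, -0.0]
ft_force: [-0.5, -0.1, 1.4]
grip_width: 73.8
```

```bash
python3 snap.py wrist:3
```

```text
clock 2.9
qpos [-0.7074, 0.3762, 0.1604, 1.881, -0.0756, 0.8905, 0.9181]
eef_pos [494.3894, 285.3268, 10.4243]
tcp_rot [-0.0, 0.7556, 0.6551, -0.0001]
ft_force [-0.4888, -0.0572, 1.3593]
wrist_torque [0.0185, -0.0319, -0.0339]
grip_width 73.824
```

View pics/wrist3.png

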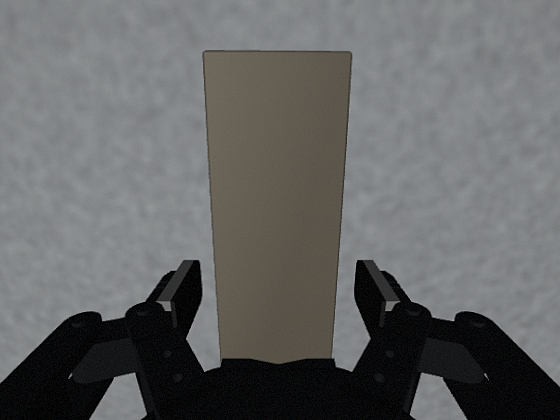

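Request:
move_arm([
  [0,0,0.001,0,0.074],
  [0,0,0.002,0,0.074],
  [0,0,0.003,0,0.074],
])

```text
clock: 3.25
eef_pos: [494.9, 285.7, 8.2]
tcp_rot: [0.0, 0.756, 0.655, 0.001]
ft_force: [-0.2, 0.1, -0.8]
grip_width: 74.3
```

Request:
move_arm([
  [0,0,0.001,0,0.074],
  [0,0,0.002,0,0.074],
  [0,0,0.003,0,0.074],
])

```text
clock: 3.55
eef_pos: [494.4, 285.4, 4.3]
tcp_rot: [0.0, 0.756, 0.655, 0.0]
ft_force: [0.8, -0.2, -0.4]
grip_width: 74.0
```

Request:
move_arm([
  [0,0,0,0,0.066],
  [0,0,0,0,0.062],
  [0,0,0,0,0.058],
  [0,0,0,0,0.056],
  [0,0,0,0,0.056],
], force=35)

```text
clock: 4.05
eef_pos: [494.5, 285.3, 4.6]
tcp_rot: [0.0, 0.756, 0.655, -0.0]
ft_force: [-1.6, -0.0, 4.9]
grip_width: 58.5
```

Request:
move_arm([
  [0,0,-0.005,0,0.056],
  [0,0,-0.015,0,0.056],
  [0,0,-0.03,0,0.056],
  [0,0,-0.05,0,0.056],
  [0,0,-0.07,0,0.056],
  [0,0,-0.08,0,0.056],
  [0,0,-0.08,0,0.056],
])

```text
clock: 4.75
eef_pos: [495.7, 286.3, 86.8]
tcp_rot: [0.0, 0.756, 0.655, 0.002]
ft_force: [0.3, -0.5, -2.3]
grip_width: 58.5
```

```bash
python3 snap.py wrist:4 side:4; python3 - <<'E'
from h import *
p=load("side4");crop(p,180,150,360,340,3.1,"s4")
E
```

```text
clock 4.75
qpos [-0.7178, 0.2778, 0.1701, 1.8315, -0.0545, 1.0323, 0.9023]
eef_pos [495.7034, 286.2531, 86.7602]
tcp_rot [0.0002, 0.7555, 0.6551, 0.0022]
ft_force [0.3188, -0.4847, -2.2761]
wrist_torque [0.0448, 0.0319, 0.0058]
grip_width 58.4768
```

View pics/s4.png

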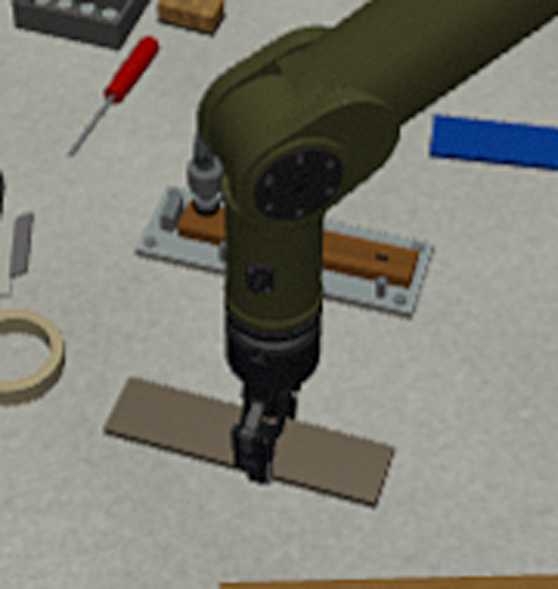

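View pics/wrist4.png

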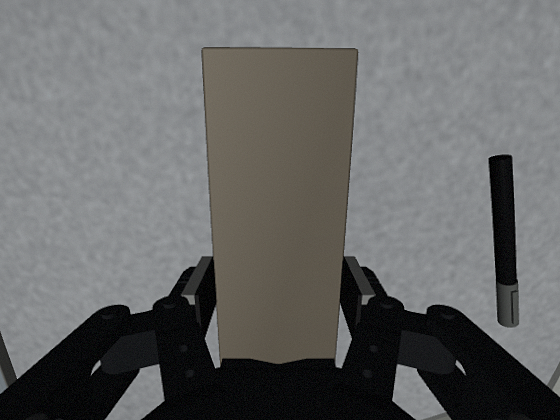

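Request:
move_arm([
  [-0.012,-0.001,0,0,0.056],
  [-0.04,-0.002,0,0,0.056],
  [-0.075,-0.003,0,-0.3,0.056],
  [-0.11,-0.004,0,-0.5,0.056],
  [-0.145,-0.005,0,-0.7,0.056],
  [-0.18,-0.006,0,-0.9,0.056],
  [-0.215,-0.007,0,-0.9,0.056],
  [-0.25,-0.0075,0,-0.9,0.056],
  [-0.278,-0.0075,0,-0.9,0.056],
  [-0.294,-0.0075,0,-0.9,0.056],
  [-0.294,-0.0075,0,-0.9,0.056],
  [-0.294,-0.0075,0,-0.9,0.056],
])

```text
clock: 6.05
eef_pos: [444.5, -4.7, 83.7]
tcp_rot: [-0.001, 0.751, 0.661, -0.0]
ft_force: [0.4, 0.1, -2.3]
grip_width: 58.7
```

```bash
python3 snap.py wrist:5 side:5 scene:5; python3 - <<'E'
from h import *
p=load("side5");crop(p,180,130,360,300,3.3,"s5");p=load("scene5");crop(p,200,180,320,280,5,"a5")
E
```

```text
clock 6.05
qpos [-0.4208, 0.0222, 0.378, 2.1312, -0.0103, 0.991, 1.4061]
eef_pos [444.5104, -4.7319, 83.7263]
tcp_rot [-0.0005, 0.7507, 0.6606, -0.0003]
ft_force [0.362, 0.0951, -2.2904]
wrist_torque [0.0356, 0.0111, 0.0153]
grip_width 58.6856
```

View pics/wrist5.png

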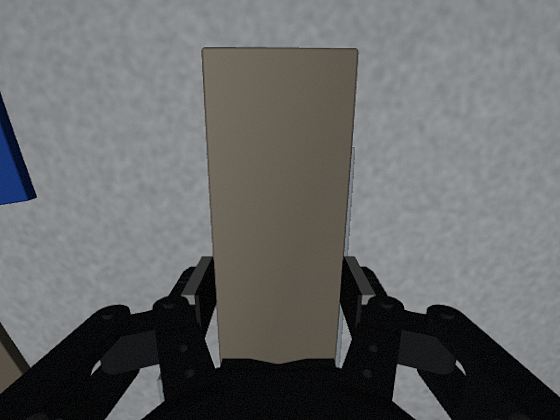

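View pics/s5.png

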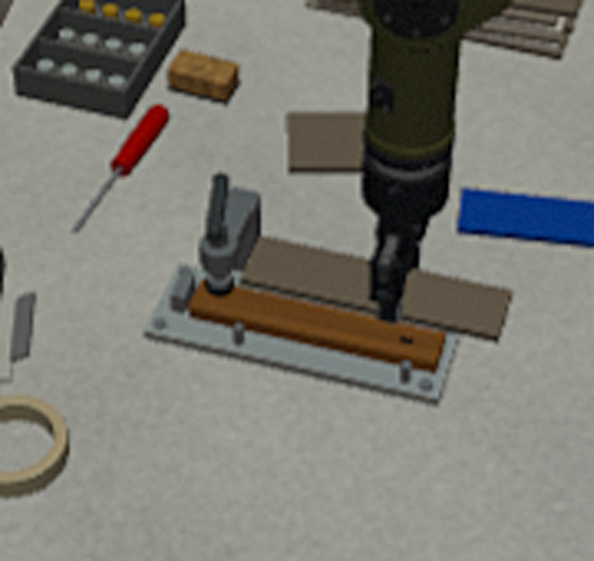

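View pics/a5.png

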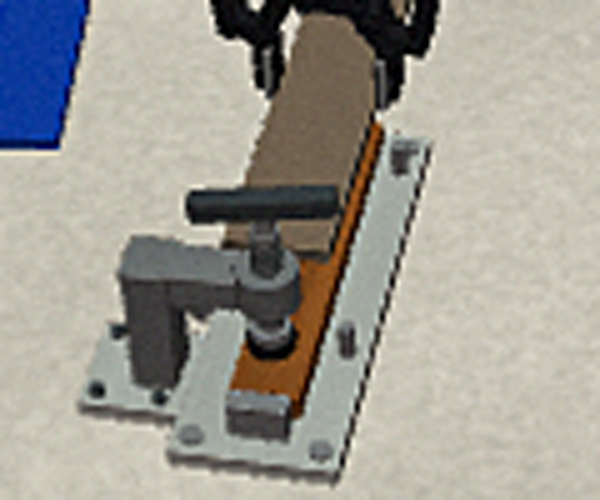

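Blank is over the rear of the strip, parallel and clear of the clamp. Lowering it.

Request:
move_arm([
  [0,0,0.01,0,0.056],
  [0,0,0.025,0,0.056],
  [0,0,0.038,0,0.056],
  [0,0,0.047,0,0.056],
  [0,0,0.05,0,0.056],
  [0,0,0.05,0,0.056],
])

```text
clock: 6.8
eef_pos: [445.0, -4.5, 33.8]
tcp_rot: [-0.0, 0.75, 0.661, -0.0]
ft_force: [-0.7, 0.3, -1.6]
grip_width: 58.8
```

```bash
python3 snap.py side:6 scene:6; python3 - <<'E'
from h import *
p=load("side6");crop(p,220,180,340,270,5,"s6");p=load("scene6");crop(p,200,180,320,280,5,"a6")
E
```

```text
clock 6.8
qpos [-0.4135, 0.1059, 0.38, 2.17, -0.0508, 0.8748, 1.442]
eef_pos [444.9981, -4.4663, 33.8107]
tcp_rot [-0.0002, 0.7502, 0.6612, -0.0005]
ft_force [-0.7243, 0.3359, -1.6103]
wrist_torque [0.0464, 0.0807, -0.0373]
grip_width 58.8062
```

View pics/s6.png

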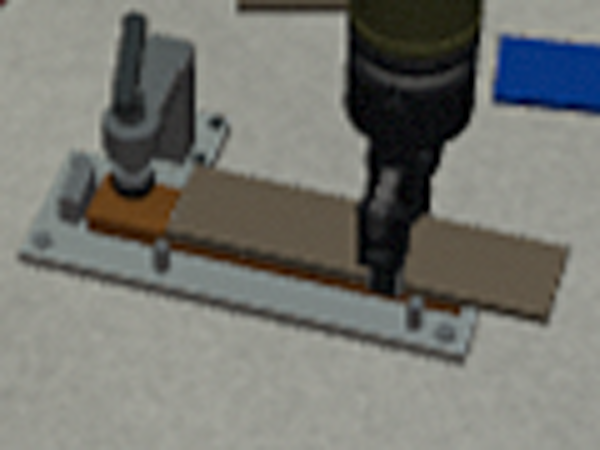

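View pics/a6.png

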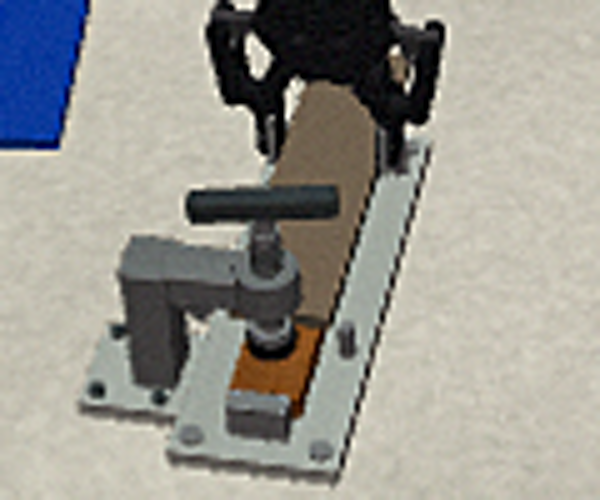

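Just above the strip, aligned, clear of the pins and pad. Down to touch.

Request:
move_arm([
  [0,0,0.001,0,0.056],
  [0,0,0.002,0,0.056],
  [0,0,0.0025,0,0.056],
  [0,0,0.0025,0,0.056],
])

```text
clock: 7.3
eef_pos: [445.4, -4.6, 31.9]
tcp_rot: [0.0, 0.75, 0.661, 0.0]
ft_force: [-0.0, -0.6, -2.4]
grip_width: 59.2
```

Request:
move_arm([
  [0,0,0.0007,0,0.056],
  [0,0,0.0012,0,0.056],
  [0,0,0.0012,0,0.056],
])

```text
clock: 7.6
eef_pos: [445.5, -4.6, 31.5]
tcp_rot: [-0.0, 0.75, 0.661, 0.0]
ft_force: [-3.6, -0.4, 7.2]
grip_width: 58.8
```

Request:
move_arm([
  [0,0,-0.0006,0,0.056],
  [0,0.004,-0.0007,0,0.056],
  [0,0.009,-0.0007,0,0.056],
  [0,0.014,-0.0007,0,0.056],
  [0,0.019,-0.0007,0,0.056],
  [0,0.024,-0.0007,0,0.056],
  [0,0.029,-0.0007,0,0.056],
  [0,0.034,-0.0007,0,0.056],
  [0,0.039,-0.0007,0,0.056],
  [0,0.042,-0.0007,0,0.056],
  [0,0.042,-0.0007,0,0.056],
], force=20)

```text
clock: 8.7
eef_pos: [486.0, -9.6, 31.5]
tcp_rot: [-0.001, 0.75, 0.661, -0.001]
ft_force: [-5.6, 0.4, 7.5]
grip_width: 59.1
```

```bash
python3 snap.py side:7 scene:7 wrist:7; python3 - <<'E'
from h import *
p=load("side7");crop(p,220,180,340,270,5,"s7");p=load("scene7");crop(p,200,180,320,280,5,"a7")
E
```

```text
clock 8.7
qpos [-0.3895, 0.1974, 0.3844, 2.077, -0.0959, 0.8865, 1.4934]
eef_pos [485.9729, -9.6474, 31.5305]
tcp_rot [-0.0012, 0.7504, 0.661, -0.0009]
ft_force [-5.5998, 0.44, 7.477]
wrist_torque [0.0363, 1.096, -0.0559]
grip_width 59.0827
```

View pics/s7.png

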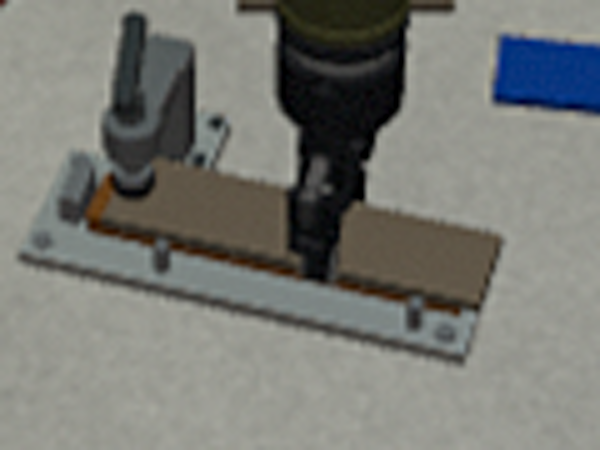

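View pics/a7.png

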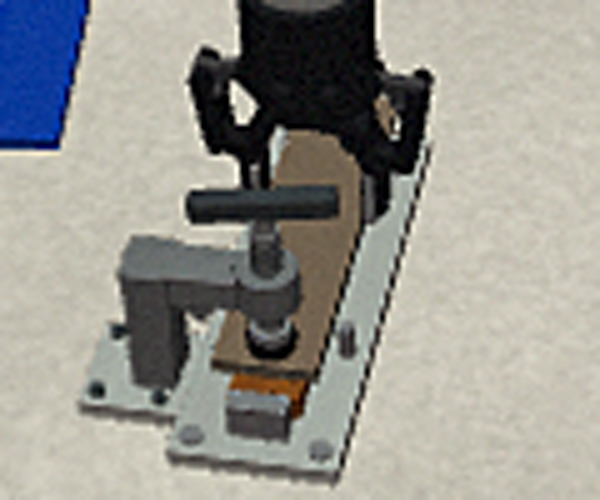

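View pics/wrist7.png

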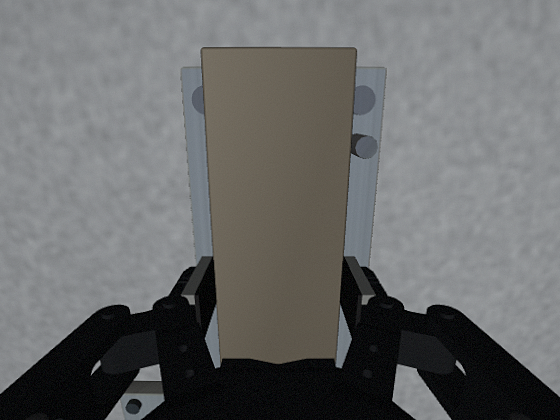

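```bash
python3 - <<'E'
from h import *
p=load("wrist7")
J=fit([(p,[(182,67),(386,67),(367,147)],[(-225,-48,12),(-225,48,12),(-190,35,33)])],[614,-22,-.13]);print(J)
x,y,t=J[0];R=np.array([[np.cos(t),np.sin(t)],[-np.sin(t),np.cos(t)]])
w=at_z(p,[(202,48),(356,48),(343,250)],37)[:,:2];print((w-[x,y])@R.T)
E
```

```text
(array([ 6.13846536e+02, -2.19826793e+01, -1.24120147e-01]), array([[-2.6, -0. ],
       [ 2.1, -0.4],
       [ 0. ,  0.7]]))
[[-227.93689224  -31.48823538]
 [-227.79766404   26.95898416]
 [-144.77034477   26.56571169]]
```

Request:
move_arm([
  [0,0.003,-0.0004,0,0.056],
  [0,0.006,-0.0005,0,0.056],
  [0,0.009,-0.0005,0,0.056],
  [0,0.012,-0.0005,0,0.056],
  [0,0.014,-0.0005,0,0.056],
  [0,0.0145,-0.0005,0,0.056],
  [0,0.015,-0.0005,0,0.056],
])

```text
clock: 9.55
eef_pos: [501.8, -11.8, 31.7]
tcp_rot: [-0.0, 0.75, 0.661, -0.0]
ft_force: [-0.4, -0.3, -1.0]
grip_width: 58.8
```

Request:
move_arm([
  [0,0.0005,0,0,0.056],
  [0,0.001,0,0,0.056],
])

```text
clock: 9.75
eef_pos: [502.8, -11.9, 31.8]
tcp_rot: [-0.0, 0.75, 0.661, 0.0]
ft_force: [-0.3, 1.1, -1.8]
grip_width: 58.7
```

Request:
move_arm([
  [0,0.0005,0,0,0.056],
  [0,0.001,0,0,0.056],
])

```text
clock: 9.95
eef_pos: [503.9, -12.0, 31.8]
tcp_rot: [0.0, 0.75, 0.661, 0.0]
ft_force: [-0.9, 0.2, -2.0]
grip_width: 58.6
```

Request:
move_arm([
  [0,0.0005,0,0,0.056],
  [0,0.0005,0,0,0.056],
])

```text
clock: 10.15
eef_pos: [504.0, -12.0, 31.7]
tcp_rot: [-0.0, 0.75, 0.661, -0.0]
ft_force: [-1.6, 0.1, -2.2]
grip_width: 59.0
```

Request:
move_arm([
  [0,0.0005,0,0,0.056],
  [0,0.0005,0,0,0.056],
])

```text
clock: 10.35
eef_pos: [504.0, -12.1, 31.6]
tcp_rot: [-0.001, 0.75, 0.661, -0.001]
ft_force: [-3.5, 1.5, -0.6]
grip_width: 58.8
```

Request:
move_arm([
  [0,0.0005,0,0,0.056],
  [0,0.0005,0,0,0.056],
])

```text
clock: 10.55
eef_pos: [504.0, -12.0, 31.6]
tcp_rot: [-0.001, 0.75, 0.661, -0.001]
ft_force: [-5.6, 0.9, 1.3]
grip_width: 58.4
```

Request:
move_arm([
  [0.0005,0,0,0,0.056],
  [0.001,0,0,0,0.056],
  [0.0015,0,0,0,0.056],
  [0.002,0,0,0,0.056],
])

```text
clock: 10.95
eef_pos: [504.0, -11.7, 31.6]
tcp_rot: [-0.001, 0.751, 0.661, -0.002]
ft_force: [-6.5, -3.3, 1.5]
grip_width: 58.9
```

Request:
move_arm([
  [0.0005,0,0,0,0.056],
  [0.001,0,0,0,0.056],
])

```text
clock: 11.15
eef_pos: [504.0, -11.4, 31.5]
tcp_rot: [-0.0, 0.751, 0.66, -0.002]
ft_force: [-7.4, -3.9, 3.6]
grip_width: 59.0
```

Request:
move_arm([
  [0.0005,0,0,0,0.056],
  [0.0005,0,0,0,0.056],
])

```text
clock: 11.35
eef_pos: [504.0, -11.2, 31.5]
tcp_rot: [-0.0, 0.751, 0.66, -0.002]
ft_force: [-6.3, -4.1, 2.8]
grip_width: 58.9
```

Request:
move_arm([
  [0.0005,0,0,0,0.056],
  [0.0005,0,0,0,0.056],
])

```text
clock: 11.55
eef_pos: [504.1, -11.1, 31.5]
tcp_rot: [-0.0, 0.751, 0.66, -0.002]
ft_force: [-6.3, -5.6, 2.9]
grip_width: 59.1
```

```bash
python3 snap.py side:8 scene:8 wrist:8; python3 - <<'E'
from h import *
p=load("scene8");crop(p,200,190,320,280,5,"a8");p=load("wrist8");crop(p,170,30,400,270,2.5,"w8")
E
```

```text
clock 11.55
qpos [-0.3825, 0.2344, 0.385, 2.0344, -0.1088, 0.896, 1.5026]
eef_pos [504.0566, -11.0804, 31.5247]
tcp_rot [-0.0003, 0.7514, 0.6598, -0.0022]
ft_force [-6.3048, -5.566, 2.9177]
wrist_torque [-1.1007, 1.3428, -0.3777]
grip_width 59.0503
```

View pics/a8.png

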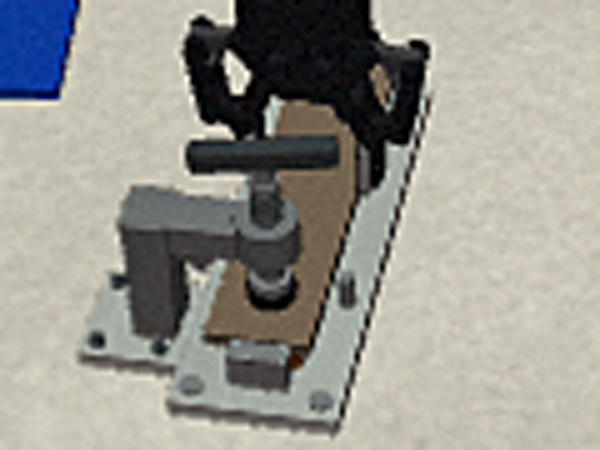

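View pics/w8.png

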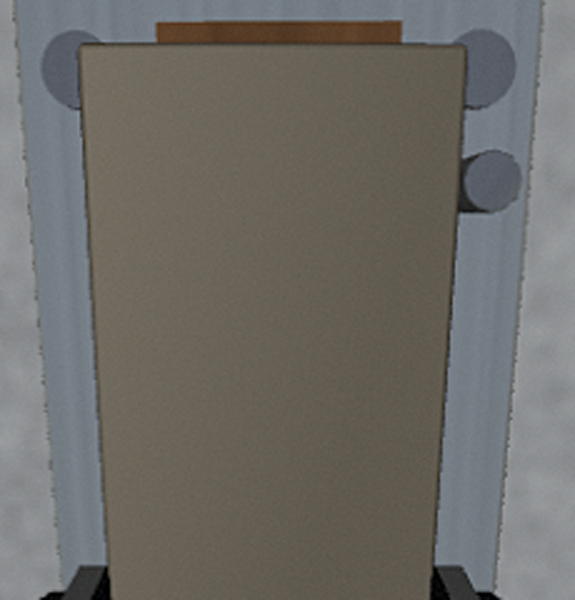

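```bash
python3 - <<'E'
from h import *
p=load("wrist8");s=lambda L:np.array(L)/2.5+[170,30]-.3
J=fit([(p,s([(491,182),(157,23),(402,22)]),[(-190,35,33),(-215,-20,27),(-215,20,27)])],[614,-22,-.13]);print(J)
for yaw in (-.126,-.13,-.134):
  x,y=J[0][:2];t=yaw;R=np.array([[np.cos(t),np.sin(t)],[-np.sin(t),np.cos(t)]])
  w=at_z(p,s([(80,44),(465,44),(461,130),(455,250),(443,420)]),37)[:,:2];print(((w-[x,y])@R.T).round(1).tolist())
b=load("side8");crop(b,220,180,340,270,5,"s8")
E
```

```text
(array([ 6.13509119e+02, -2.35870894e+01, -1.30586368e-01]), array([[ 0.7,  0.2],
       [-0.6, -0.3],
       [-0. ,  0.2]]))
[[-210.0, -29.3], [-209.7, 29.2], [-197.4, 29.3], [-179.2, 29.4], [-150.9, 29.1]]
[[-209.9, -30.1], [-209.8, 28.3], [-197.5, 28.5], [-179.3, 28.7], [-151.0, 28.5]]
[[-209.7, -30.9], [-210.0, 27.5], [-197.7, 27.7], [-179.5, 28.0], [-151.1, 27.9]]
```

View pics/s8.png

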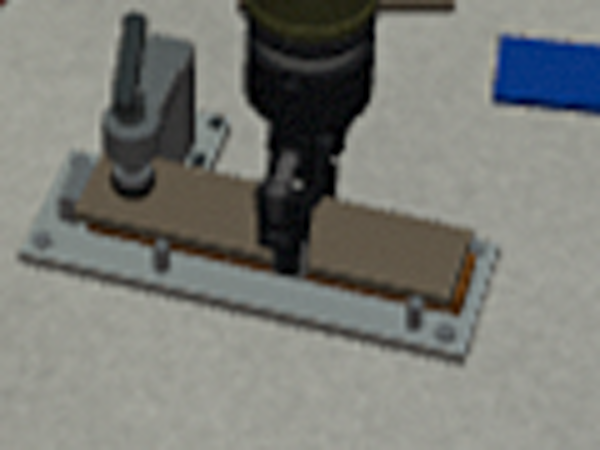

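Request:
move_arm([
  [0,-0.001,-0.0003,0,0.056],
  [0,-0.002,-0.0005,0,0.056],
  [0,-0.002,-0.0005,0,0.056],
])

```text
clock: 12.0
eef_pos: [504.3, -9.3, 32.3]
tcp_rot: [0.001, 0.75, 0.661, -0.0]
ft_force: [0.6, -5.4, -3.9]
grip_width: 59.0
```

Request:
move_arm([
  [0.0005,0,0,0,0.056],
  [0.0005,0,0,0,0.056],
])

```text
clock: 12.2
eef_pos: [504.3, -9.2, 32.3]
tcp_rot: [0.001, 0.75, 0.661, -0.0]
ft_force: [0.1, -6.7, -4.0]
grip_width: 59.0
```

Request:
move_arm([
  [0.0005,0.0005,0,0,0.056],
  [0.0005,0.001,0,0,0.056],
])

```text
clock: 12.4
eef_pos: [504.3, -9.2, 32.2]
tcp_rot: [0.0, 0.75, 0.661, -0.001]
ft_force: [-3.4, -6.0, -0.6]
grip_width: 59.4
```

Request:
move_arm([
  [0,0.0005,0,0,0.056],
  [0,0.001,0,0,0.056],
])

```text
clock: 12.6
eef_pos: [504.3, -9.2, 32.1]
tcp_rot: [-0.0, 0.75, 0.661, -0.002]
ft_force: [-6.7, -6.2, 3.6]
grip_width: 58.8
```

Request:
move_arm([
  [0,0.0005,0,0,0.056],
  [0,0.001,0,0,0.056],
])

```text
clock: 12.8
eef_pos: [504.3, -9.2, 32.1]
tcp_rot: [-0.001, 0.75, 0.661, -0.003]
ft_force: [-9.2, -6.0, 5.5]
grip_width: 59.0
```

```bash
python3 snap.py scene:9 wrist:9; python3 - <<'E'
from h import *
p=load("scene9");crop(p,200,190,320,280,5,"a9");p=load("wrist9");crop(p,170,30,400,270,2.5,"w9")
E
```

```text
clock 12.8
qpos [-0.3839, 0.2355, 0.3833, 2.0316, -0.1093, 0.8999, 1.5024]
eef_pos [504.3404, -9.2111, 32.0664]
tcp_rot [-0.0013, 0.7505, 0.6609, -0.0029]
ft_force [-9.2215, -6.0389, 5.4637]
wrist_torque [-1.333, 1.8349, 0.2513]
grip_width 59.0247
```

View pics/a9.png

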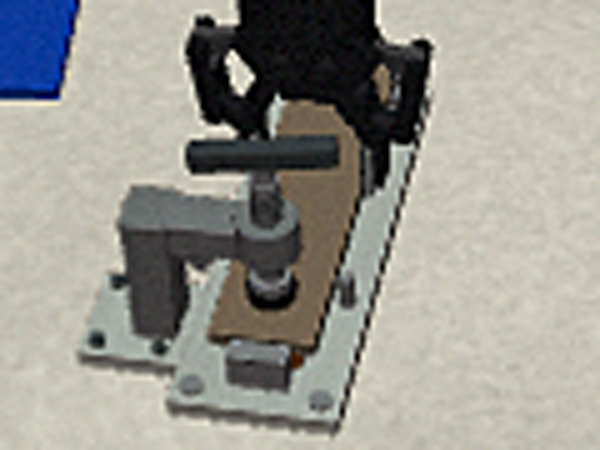

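View pics/w9.png

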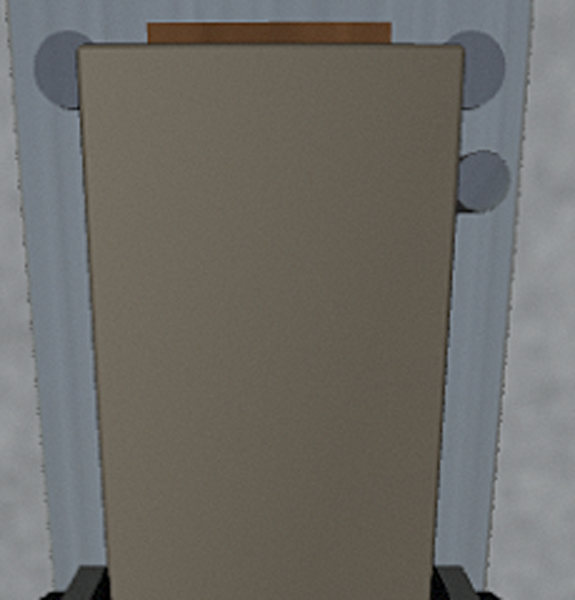

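```bash
python3 - <<'E'
from h import *
p=load("scene9");s=lambda L:np.array(L)/5+[200,190]-.4
# jig fit: plate corners + feet features
uv=s([(335,428),(168,402),(340,282),(358,280),(432,98)])
L=[(60,48,12),(60,-48,12),(-30,30,33),(-30,40,33),(-225,48,12)]
J=fit([(p,uv,L)],[615,-20,-.13]);print(J)
def W(X):
    x,y,t=J[0];R=np.array([[np.cos(t),-np.sin(t),0],[np.sin(t),np.cos(t),0],[0,0,1]]);return np.array(X,float)@R.T+[x,y,0]
# expected blank top edge/corners at home, in crop pixels
H=[(30,30,37),(30,-30,37),(-30,30,37),(-100,30,37),(30,30,27)]
print(((proj(p,W(H))-[200,190]+.4)*5).round(0))
c=p["color"][205:275,225:280];cv2.imwrite("pics/a9z.png",cv2.resize(c,None,fx=9,fy=9,interpolation=cv2.INTER_CUBIC))
E
```

```text
(array([ 6.19950516e+02, -2.28206356e+01, -1.31338247e-01]), array([[ 0.7, -0.1],
       [-0.5,  0.6],
       [-0.2, -0.3],
       [-0.3,  0.5],
       [ 0.5, -1.4]]))
[[316. 351.]
 [208. 338.]
 [339. 275.]
 [364. 192.]
 [316. 364.]]
```

View pics/a9z.png

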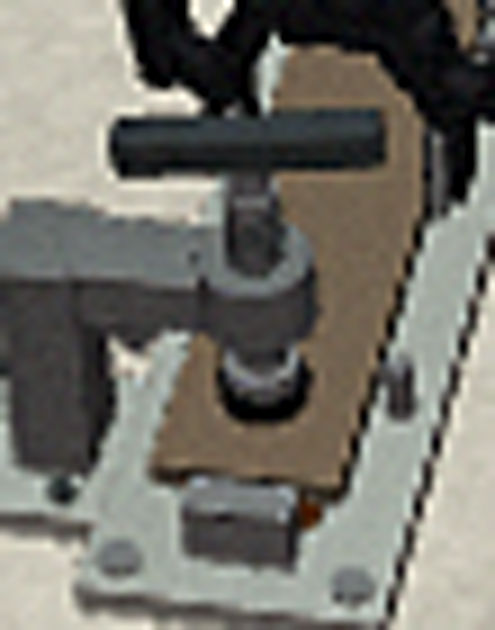

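Request:
move_arm([
  [-0.0007,-0.001,0,0,0.056],
  [-0.0015,-0.002,0,0,0.056],
  [-0.0015,-0.002,0,0,0.056],
])

```text
clock: 13.2
eef_pos: [504.3, -9.3, 32.2]
tcp_rot: [0.0, 0.75, 0.661, -0.001]
ft_force: [-2.9, -5.0, -1.7]
grip_width: 59.0
```

Request:
move_arm([
  [0,0,0,0,0.064],
  [0,0,0,0,0.068],
  [0,0,0,0,0.07],
  [0,0,0,0,0.07],
])

```text
clock: 13.6
eef_pos: [505.5, -7.9, 32.8]
tcp_rot: [0.0, 0.75, 0.661, 0.001]
ft_force: [-0.1, 0.6, 0.1]
grip_width: 70.0
```

```bash
python3 snap.py scene:10 wrist:10; python3 - <<'E'
from h import *
p=load("wrist10");crop(p,170,30,400,270,2.5,"w10")
E
```

```text
clock 13.6
qpos [-0.3843, 0.2315, 0.3821, 2.0345, -0.1109, 0.8934, 1.5031]
eef_pos [505.5271, -7.9008, 32.7508]
tcp_rot [0.0002, 0.7502, 0.6613, 0.0008]
ft_force [-0.0842, 0.5614, 0.0936]
wrist_torque [-0.0085, 0.0376, 0.0428]
grip_width 70.0185
```

View pics/w10.png

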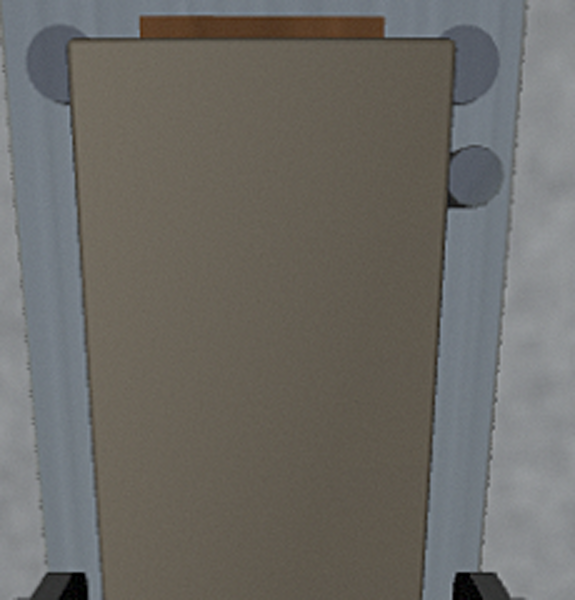

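```bash
python3 - <<'E'
from h import *
p=load("wrist10");s=lambda L:np.array(L)/2.5+[170,30]-.3
J=fit([(p,s([(475,176),(140,17),(385,16)]),[(-190,35,33),(-215,-20,27),(-215,20,27)])],[614,-22,-.13]);print(J)
x,y,t=J[0];R=np.array([[np.cos(t),np.sin(t)],[-np.sin(t),np.cos(t)]])
w=at_z(p,s([(70,39),(455,39),(446,220),(425,530),(102,560)]),37)[:,:2];print(((w-[x,y])@R.T).round(1).tolist())
# plate right edge & blank right edge angle in world
pl=at_z(p,s([(524,20),(481,560)]),12)[:,:2];bl=at_z(p,s([(454,60),(423,570)]),37)[:,:2];br=at_z(p,s([(71,60),(103,570)]),37)[:,:2]
pL=at_z(p,s([(5,60),(46,560)]),12)[:,:2]
for q in(pl,pL,bl,br): d=q[1]-q[0];print(np.arctan2(d[1],d[0]))
a=load("scene10");c=a["color"][205:275,225:280];cv2.imwrite("pics/a10z.png",cv2.resize(c,None,fx=9,fy=9,interpolation=cv2.INTER_CUBIC))
E
```

```text
(array([ 6.13536967e+02, -2.25186232e+01, -1.26047619e-01]), array([[ 0.3, -0. ],
       [-0.3, -0.2],
       [-0. ,  0.2]]))
[[-209.7, -29.2], [-209.7, 29.5], [-183.0, 29.7], [-129.2, 29.3], [-123.3, -29.5]]
-0.1246935182071725
-0.13054512371596055
-0.12707616037285496
-0.12839732380867852
```

View pics/a10z.png

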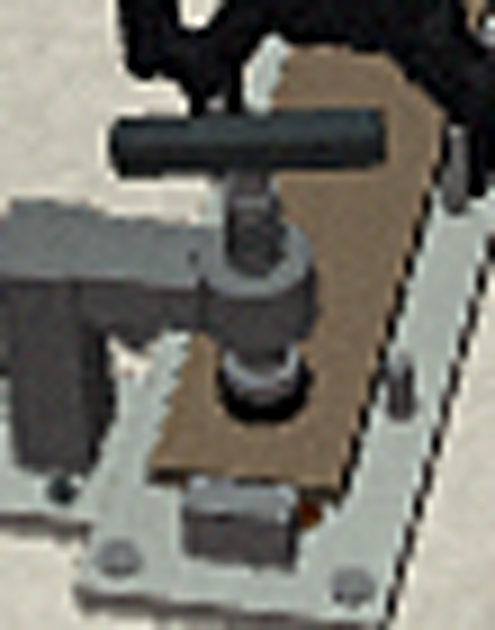

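The blank is let go. Edges are parallel to the plate within 0.002 rad, the rear end is at jig x ≈ -209.7, and the rear pin is touching. Now up, and look at the T-handle.

Request:
move_arm([
  [0,0,-0.012,0,0.07],
  [0,0,-0.04,0,0.07],
  [0,0,-0.08,0,0.07],
  [0,0,-0.125,0,0.07],
  [0,0,-0.17,0,0.05],
  [0,0.02,-0.215,0,0.05],
  [0,0.06,-0.24,0,0.05],
  [0,0.1,-0.245,0,0.05],
  [0,0.14,-0.245,0,0.05],
  [0,0.175,-0.245,0,0.05],
  [0,0.185,-0.245,0,0.05],
  [0,0.185,-0.245,0,0.05],
])

```text
clock: 14.9
eef_pos: [688.8, -32.3, 276.8]
tcp_rot: [-0.0, 0.751, 0.661, -0.001]
ft_force: [0.1, 0.3, 0.4]
grip_width: 50.2
```

```bash
python3 snap.py wrist:11 scene:11 side:11
```

```text
clock 14.9
qpos [-0.305, 0.4127, 0.4436, 1.2956, -0.1728, 1.472, 1.5668]
eef_pos [688.7755, -32.2732, 276.8104]
tcp_rot [-0.0, 0.7505, 0.6608, -0.0007]
ft_force [0.1137, 0.3485, 0.407]
wrist_torque [-0.0058, 0.0129, -0.0458]
grip_width 50.1643
```

View pics/wrist11.png

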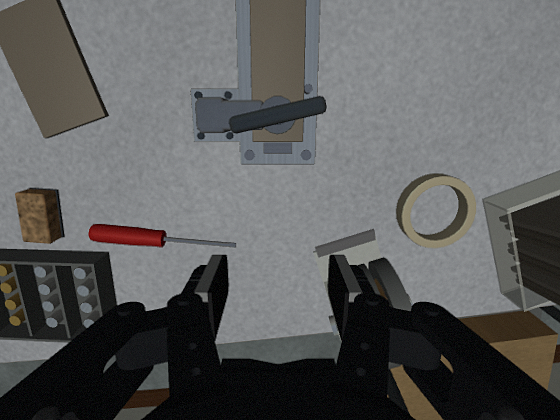

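The picture shows the bar from about (231,124) to (326,105), and the blank's front end square against the end stop at (278,147). I'll zoom in to measure.

```bash
python3 - <<'E'
from h import *
p=load("wrist11");crop(p,180,60,340,175,5,"w11");C=cloud(p)
m=(p["color"].max(2)<62)&(C[:,:,2]>130)&(C[:,:,2]<170)
m[:, :225]=0;m[:,335:]=0;m[200:]=0
print(m.sum(),np.median(C[m][:,2]))
w=C[m][:,:2].astype(np.float32);(c,s,a)=cv2.minAreaRect(w);print(c,s,a,w.mean(0))
s_=load("scene11");S=cloud(s_);b=S[205:225,235:265].reshape(-1,3);b=b[(b[:,2]>130)&(b[:,2]<170)];print("scene",b.mean(0),np.percentile(b[:,2],[50,90]))
E
```

```text
1686 151.84167847723896
(613.2161254882812, -23.22357940673828) (13.932506561279297, 79.5870361328125) 5.50096321105957 [613.3221   -22.798592]
scene [619.14306417 -26.89623552 146.82146431] [147.87223582 153.09289032]
```

View pics/w11.png

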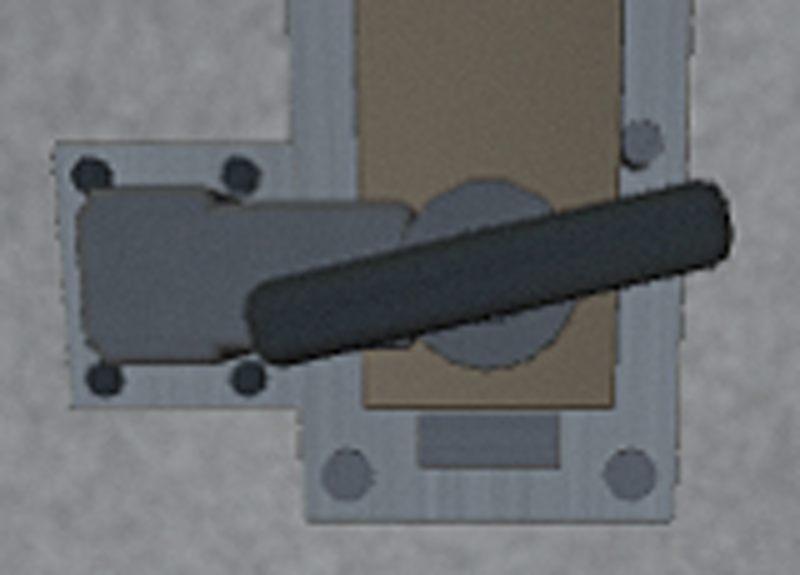

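Request:
move_arm([
  [0,-0.015,0.0,8.5,0.05],
  [0,-0.03,0.0,17,0.05],
  [0,-0.045,0.0,25.5,0.05],
  [0,-0.06,0.01,34,0.05],
  [-0.0003,-0.0761,0.02,42.5,0.05],
  [-0.0003,-0.0761,0.04,51,0.05],
  [-0.0003,-0.0761,0.06,59.5,0.05],
  [-0.0003,-0.0761,0.08,68,0.05],
  [-0.0003,-0.0761,0.09,76.5,0.05],
  [-0.0003,-0.0761,0.09,77.2,0.05],
  [-0.0003,-0.0761,0.09,77.2,0.05],
])

```text
clock: 16.15
eef_pos: [612.4, -22.3, 188.4]
tcp_rot: [-0.0, 0.999, 0.05, 0.001]
ft_force: [0.8, 0.3, 0.2]
grip_width: 49.6
```

```bash
python3 snap.py scene:12 side:12; python3 - <<'E'
from h import *
p=load("side12");crop(p,220,140,340,240,4,"s12");p=load("scene12");crop(p,200,150,320,260,4,"a12")
a=cv2.imread("pics/s12.png");b=cv2.imread("pics/a12.png")[:400];cv2.imwrite("pics/d12.png",np.hstack([a[:400,:400],b[:400,:400]]))
E
```

```text
clock 16.15
qpos [-0.5192, 0.3041, 0.6236, 1.6382, -0.1859, 1.2581, 0.2402]
eef_pos [612.3896, -22.346, 188.3554]
tcp_rot [-0.0005, 0.9987, 0.0501, 0.0005]
ft_force [0.7916, 0.2942, 0.1916]
wrist_torque [0.0278, 0.0193, 0.0423]
grip_width 49.6277
```

View pics/d12.png

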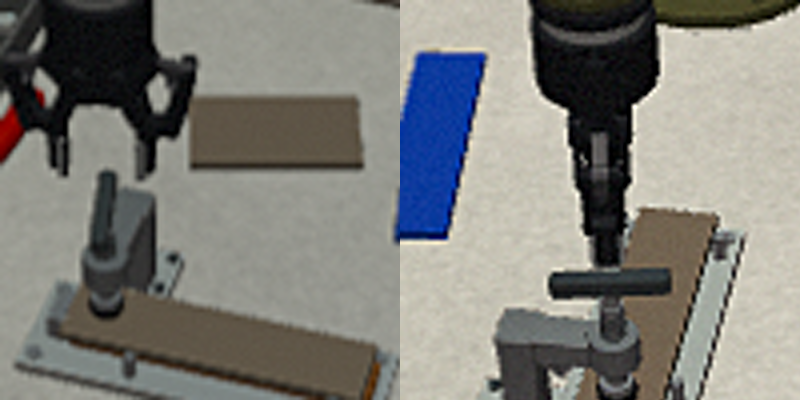

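Request:
move_arm([
  [0,0,0.01,0,0.05],
  [0,0,0.025,0,0.05],
  [0,0,0.038,0,0.05],
  [0,0,0.047,0,0.05],
  [0,0,0.048,0,0.05],
  [0,0,0.048,0,0.05],
])

```text
clock: 16.85
eef_pos: [612.6, -22.7, 138.8]
tcp_rot: [0.0, 0.999, 0.048, -0.0]
ft_force: [0.3, -0.1, 1.0]
grip_width: 50.0
```

Request:
move_arm([
  [0,0,0,0,0.04],
  [0,0,0,0,0.03],
  [0,0,0,0,0.022],
  [0,0,0,0,0.016],
  [0,0,0,0,0.01],
  [0,0,0,0,0.01],
  [0,0,0,0,0.01],
], force=40)

```text
clock: 17.55
eef_pos: [613.6, -22.6, 139.9]
tcp_rot: [-0.0, 0.999, 0.048, 0.001]
ft_force: [2.2, 0.5, 0.4]
grip_width: 13.3
```

```bash
python3 snap.py side:13;python3 - <<'E'
from h import *
p=load("side13");crop(p,220,140,340,240,5,"s13")
E
```

```text
clock 17.55
qpos [-0.5067, 0.3482, 0.6119, 1.6897, -0.2149, 1.1694, 0.2581]
eef_pos [613.6227, -22.5863, 139.855]
tcp_rot [-0.0, 0.9988, 0.0485, 0.001]
ft_force [2.2036, 0.5056, 0.4128]
wrist_torque [0.0631, -0.5773, -0.0672]
grip_width 13.3254
```

View pics/s13.png

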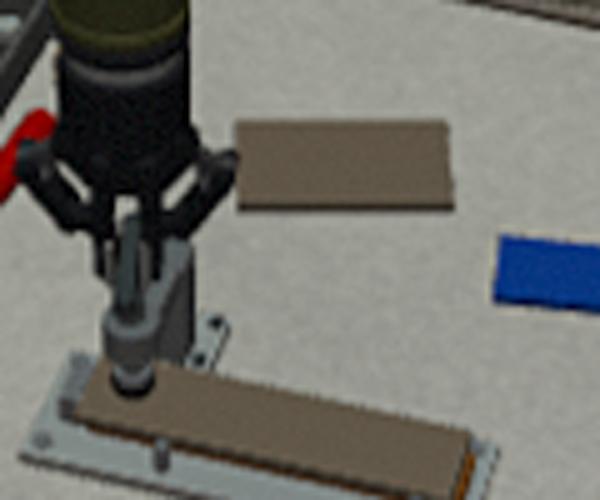

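Request:
move_arm([
  [0.0005,0,0.0001,3,0.01],
  [0.0007,0,0.0002,9,0.01],
  [0.0007,0,0.0003,15,0.01],
  [0.0007,0,0.0005,21,0.01],
  [0.0007,0,0.0006,27,0.01],
  [0.0007,0,0.0007,33,0.01],
  [0.0007,0,0.0009,39,0.01],
  [0.0007,0,0.001,45,0.01],
  [0.0007,0,0.0011,51,0.01],
  [0.0007,0,0.0013,57,0.01],
  [0.0007,0,0.0014,63,0.01],
])

```text
clock: 18.7
eef_pos: [614.5, -22.9, 138.5]
tcp_rot: [-0.0, 0.876, -0.482, 0.001]
ft_force: [3.4, -0.3, 0.4]
grip_width: 13.2
```

```bash
cat > st.py <<'E'
from station import r
import numpy as np
s=r.observe();q=s["tcp_rot"];print(round(float(s["clock"]),2),"F",np.round(s["ft_force"],1),"T",np.round(s["wrist_torque"],3),"phi %.2f"%np.degrees(2*np.arctan2(q[2],q[1])),"z %.1f"%s["eef_pos"][2],"q7 %.3f"%s["qpos"][6],np.round(s["joint_velocities"][6],3),"w",round(float(s["grip_width"]),1),np.round(s["eef_pos"][:2],1))
E
python3 st.py
```

```text
18.7 F [ 3.4 -0.3  0.4] T [-0.195 -0.822  0.244] phi -57.65 z 138.5 q7 -0.773 -0.958 w 13.2 [614.5 -22.9]
```

Request:
move_arm([
  [0.0003,-0.0005,0.0001,6,0.01],
  [0.0006,-0.001,0.0002,12,0.01],
  [0.0006,-0.001,0.0004,18,0.01],
  [0.0006,-0.001,0.0005,24,0.01],
  [0.0006,-0.001,0.0006,30,0.01],
  [0.0006,-0.001,0.0008,36,0.01],
])

```text
clock: 19.3
eef_pos: [614.8, -23.5, 137.6]
tcp_rot: [-0.0, -0.684, 0.729, -0.001]
ft_force: [1.7, -2.5, 2.5]
grip_width: 13.3
```

```bash
python3 st.py
```

```text
19.3 F [ 1.7 -2.5  2.5] T [-0.388 -0.316  0.25 ] phi 266.32 z 137.6 q7 -1.346 -0.938 w 13.3 [614.8 -23.5]
```

Request:
move_arm([
  [0.0004,-0.0003,0.0001,4,0.01],
  [0.0008,-0.0005,0.0002,8,0.01],
  [0.0008,-0.0005,0.0003,12,0.01],
])

```text
clock: 19.6
eef_pos: [614.8, -23.7, 137.4]
tcp_rot: [-0.0, -0.605, 0.796, 0.0]
ft_force: [-0.3, -1.0, 4.3]
grip_width: 12.9
```

```bash
python3 st.py
```

```text
19.6 F [-0.3 -1.   4.3] T [-0.09   0.112  0.213] phi 254.43 z 137.4 q7 -1.531 -0.622 w 12.9 [614.8 -23.7]
```

Request:
move_arm([
  [0,0,0.0001,4,0.01],
  [0,0,0.0002,8,0.01],
  [0,0,0.0003,12,0.01],
])

```text
clock: 19.9
eef_pos: [614.7, -23.9, 137.1]
tcp_rot: [-0.0, -0.518, 0.855, 0.0]
ft_force: [-1.2, -1.8, 4.6]
grip_width: 13.3
```

```bash
python3 st.py
```

```text
19.9 F [-1.2 -1.8  4.6] T [-0.112  0.193  0.221] phi 242.41 z 137.1 q7 -1.718 -0.616 w 13.3 [614.7 -23.9]
```

Request:
move_arm([
  [0,0,-0.0005,4,0.01],
  [0.0003,0,-0.0005,8,0.01],
  [0.0003,0,-0.0005,12,0.01],
])

```text
clock: 20.2
eef_pos: [614.6, -24.1, 136.9]
tcp_rot: [-0.0, -0.426, 0.905, -0.0]
ft_force: [1.6, -1.7, 0.1]
grip_width: 13.0
```

```bash
python3 st.py
```

```text
20.2 F [ 1.6 -1.7  0.1] T [-0.289 -0.304  0.265] phi 230.42 z 136.9 q7 -1.903 -0.612 w 13.0 [614.6 -24.1]
```

Request:
move_arm([
  [0,0,0.0001,4,0.01],
  [0,0,0.0002,8,0.01],
  [0,0,0.0003,12,0.01],
])

```text
clock: 20.5
eef_pos: [614.4, -24.2, 136.6]
tcp_rot: [-0.001, -0.329, 0.944, -0.0]
ft_force: [0.9, -0.8, -0.1]
grip_width: 13.0
```

```bash
python3 st.py
```

```text
20.5 F [ 0.9 -0.8 -0.1] T [-0.229 -0.124  0.221] phi 218.41 z 136.6 q7 -2.088 -0.61 w 13.0 [614.4 -24.2]
```

Request:
move_arm([
  [0,0,0.0001,4,0.01],
  [0,0,0.0002,8,0.01],
  [0,0,0.0003,12,0.01],
])

```text
clock: 20.8
eef_pos: [614.3, -24.3, 136.3]
tcp_rot: [-0.001, -0.228, 0.974, -0.0]
ft_force: [-0.3, -1.4, 1.9]
grip_width: 13.2
```

```bash
python3 st.py
```

```text
20.8 F [-0.3 -1.4  1.9] T [-0.316 -0.093  0.243] phi 206.40 z 136.3 q7 -2.276 -0.629 w 13.2 [614.3 -24.3]
```

Request:
move_arm([
  [0,0,0.0001,4,0.01],
  [0,0,0.0002,8,0.01],
  [0,0,0.0003,12,0.01],
])

```text
clock: 21.1
eef_pos: [614.1, -24.4, 136.1]
tcp_rot: [-0.001, -0.125, 0.992, -0.0]
ft_force: [-1.2, -1.3, 2.6]
grip_width: 12.8
```

```bash
python3 st.py
```

```text
21.1 F [-1.2 -1.3  2.6] T [-0.301  0.067  0.234] phi 194.40 z 136.1 q7 -2.470 -0.645 w 12.8 [614.1 -24.4]
```

Request:
move_arm([
  [0,0,0.0001,4,0.01],
  [0,0,0.0002,7,0.01],
  [0,0,0.0002,7,0.01],
])

```text
clock: 21.4
eef_pos: [614.0, -24.5, 135.9]
tcp_rot: [-0.001, -0.066, 0.998, -0.0]
ft_force: [-1.9, -1.3, 3.5]
grip_width: 13.1
```

```bash
python3 st.py
```

```text
21.4 F [-1.9 -1.3  3.5] T [-0.316  0.3   -0.027] phi 187.52 z 135.9 q7 -2.584 0.037 w 13.1 [614.  -24.5]
```

Request:
move_arm([
  [0,0,0,0,0.025],
  [0,0,0,0,0.045],
  [0,0,-0.01,0,0.05],
  [0,0,-0.03,0,0.05],
  [0,0,-0.04,-8,0.05],
  [0,0,-0.04,-16.5,0.05],
  [0,0,-0.04,-25,0.05],
  [0,0,-0.04,-33.5,0.05],
  [0,0,-0.04,-42,0.05],
  [0,0,-0.04,-50.5,0.05],
  [0,0,-0.04,-59,0.05],
  [0,0,-0.04,-67.5,0.05],
])

```text
clock: 22.6
eef_pos: [615.6, -24.0, 178.1]
tcp_rot: [0.001, -0.611, 0.791, -0.001]
ft_force: [-0.6, -0.4, 0.8]
grip_width: 50.2
```

```bash
python3 st.py
```

```text
22.6 F [-0.6 -0.4  0.8] T [0.003 0.006 0.011] phi 255.39 z 178.1 q7 -1.565 1.338 w 50.2 [615.6 -24. ]
```

Request:
move_arm([
  [0,0,0,-8.5,0.05],
  [0,0,0,-17,0.05],
  [0,0,0,-25.5,0.05],
  [0,0,0,-34,0.05],
  [0,0,0,-42.5,0.05],
  [0,0,0,-51,0.05],
  [0,0,0,-59.5,0.05],
  [0,0,0,-68,0.05],
  [0,0,0,-76.5,0.05],
  [0,0,0,-85,0.05],
  [0,0,0,-93.5,0.05],
  [0,0,0,-102,0.05],
])

```text
clock: 23.8
eef_pos: [615.7, -24.3, 178.2]
tcp_rot: [0.0, 1.0, -0.023, 0.001]
ft_force: [-0.5, -1.1, -0.4]
grip_width: 50.0
```

Request:
move_arm([
  [0,0,0,-8.5,0.05],
  [0,0,0,-10.5,0.05],
  [0,0,0,-10.5,0.05],
  [0,0,0,-10.5,0.05],
])

```text
clock: 24.2
eef_pos: [615.5, -24.1, 177.4]
tcp_rot: [0.0, 0.998, 0.065, 0.001]
ft_force: [0.5, 0.8, -0.1]
grip_width: 50.0
```

```bash
python3 st.py; python3 snap.py side:14 scene:14 wrist:14|head -1; python3 - <<'E'
from h import *
p=load("scene14");crop(p,215,185,310,260,6,"a14")
E
```

```text
24.2 F [ 0.5  0.8 -0.1] T [ 0.025  0.047 -0.012] phi 7.47 z 177.4 q7 0.271 0.004 w 50.0 [615.5 -24.1]
clock 24.2
```

View pics/a14.png

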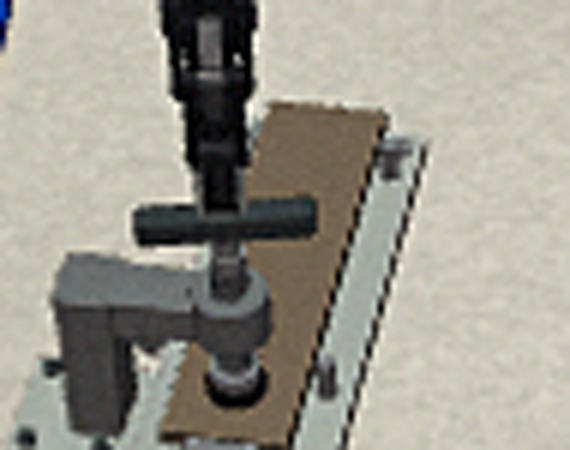

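Request:
move_arm([
  [-0.001,0,0.01,0,0.05],
  [-0.0015,0,0.025,0,0.05],
  [-0.0015,0,0.037,0,0.05],
  [-0.0015,0,0.0415,0,0.05],
  [-0.0015,0,0.0415,0,0.04],
  [-0.0015,0,0.0415,0,0.028],
  [-0.0015,0,0.0415,0,0.018],
  [-0.0015,0,0.0415,0,0.01],
  [-0.0015,0,0.0415,0,0.01],
  [-0.0015,0,0.0415,0,0.01],
  [-0.0015,0,0.0415,0,0.01],
])

```text
clock: 25.45
eef_pos: [613.9, -23.9, 135.1]
tcp_rot: [-0.0, 0.998, 0.066, 0.001]
ft_force: [-0.9, 0.1, 4.1]
grip_width: 13.0
```

```bash
python3 st.py
```

```text
25.45 F [-0.9  0.1  4.1] T [-0.014  0.144 -0.062] phi 7.55 z 135.1 q7 0.289 0.001 w 13.0 [613.9 -23.9]
```

Request:
move_arm([
  [0,0,0.0001,4,0.01],
  [0,0,0.0002,8,0.01],
  [0,0,0.0003,12,0.01],
])

```text
clock: 25.75
eef_pos: [613.8, -23.9, 134.9]
tcp_rot: [-0.0, 0.999, -0.04, 0.001]
ft_force: [-1.7, -0.0, 4.8]
grip_width: 13.3
```

```bash
python3 st.py
```

```text
25.75 F [-1.7 -0.   4.8] T [-0.076  0.198  0.162] phi -4.56 z 134.9 q7 0.089 -0.653 w 13.3 [613.8 -23.9]
```

Request:
move_arm([
  [0,0,-0.0006,4,0.01],
  [0,0,-0.0006,8,0.01],
  [0,0,-0.0006,12,0.01],
])

```text
clock: 26.05
eef_pos: [613.7, -23.9, 134.6]
tcp_rot: [0.0, 0.99, -0.144, 0.0]
ft_force: [0.5, 0.8, -0.4]
grip_width: 13.3
```

```bash
python3 st.py
```

```text
26.05 F [ 0.5  0.8 -0.4] T [-0.148 -0.193  0.25 ] phi -16.56 z 134.6 q7 -0.108 -0.652 w 13.3 [613.7 -23.9]
```

Request:
move_arm([
  [0,0,0.0001,4,0.01],
  [0,0,0.0002,8,0.01],
  [0,0,0.0002,12,0.01],
])

```text
clock: 26.35
eef_pos: [613.6, -23.9, 134.4]
tcp_rot: [0.0, 0.969, -0.247, 0.0]
ft_force: [1.0, -0.3, 0.1]
grip_width: 12.8
```

```bash
python3 st.py
```

```text
26.35 F [ 1.  -0.3  0.1] T [-0.122 -0.152  0.286] phi -28.55 z 134.4 q7 -0.305 -0.648 w 12.8 [613.6 -23.9]
```

Request:
move_arm([
  [0,0,0.0001,4,0.01],
  [0,0,0.0002,8,0.01],
  [0,0,0.0002,12,0.01],
])

```text
clock: 26.65
eef_pos: [613.6, -23.9, 134.2]
tcp_rot: [0.0, 0.938, -0.347, 0.0]
ft_force: [0.7, 0.8, -1.6]
grip_width: 13.0
```

```bash
python3 st.py
```

```text
26.65 F [ 0.7  0.8 -1.6] T [-0.074 -0.149  0.272] phi -40.56 z 134.2 q7 -0.500 -0.645 w 13.0 [613.6 -23.9]
```

Request:
move_arm([
  [0,0,0,3,0.01],
  [0,0,0.0001,6,0.01],
])

```text
clock: 26.85
eef_pos: [613.5, -23.8, 134.1]
tcp_rot: [0.0, 0.919, -0.395, 0.0]
ft_force: [-0.6, -0.9, 1.2]
grip_width: 13.0
```

```bash
python3 st.py
```

```text
26.85 F [-0.6 -0.9  1.2] T [-0.065 -0.09   0.247] phi -46.51 z 134.1 q7 -0.597 -0.479 w 13.0 [613.5 -23.8]
```

Request:
move_arm([
  [0,0,0,3,0.01],
  [0,0,0.0001,6,0.01],
])

```text
clock: 27.05
eef_pos: [613.5, -23.8, 134.0]
tcp_rot: [0.0, 0.897, -0.442, 0.0]
ft_force: [0.4, -0.1, 1.7]
grip_width: 13.2
```

```bash
python3 st.py
```

```text
27.05 F [ 0.4 -0.1  1.7] T [-0.052 -0.     0.216] phi -52.51 z 134.0 q7 -0.694 -0.481 w 13.2 [613.5 -23.8]
```

Request:
move_arm([
  [0,0,0,3,0.01],
  [0,0,0.0001,6,0.01],
])

```text
clock: 27.25
eef_pos: [613.5, -23.7, 133.9]
tcp_rot: [0.0, 0.873, -0.489, 0.0]
ft_force: [0.1, 0.9, 1.1]
grip_width: 13.2
```

```bash
python3 st.py
```

```text
27.25 F [0.1 0.9 1.1] T [-0.047 -0.003  0.342] phi -58.50 z 133.9 q7 -0.791 -0.479 w 13.2 [613.5 -23.7]
```

Request:
move_arm([
  [0,0,0,2,0.01],
])

```text
clock: 27.35
eef_pos: [613.5, -23.7, 133.9]
tcp_rot: [0.0, 0.864, -0.504, 0.0]
ft_force: [-0.4, 0.1, 1.2]
grip_width: 12.8
```

```bash
python3 st.py
```

```text
27.35 F [-0.4  0.1  1.2] T [-0.118  0.028  0.329] phi -60.48 z 133.9 q7 -0.823 -0.31 w 12.8 [613.5 -23.7]
```

Request:
move_arm([
  [0,0,0,2,0.01],
])

```text
clock: 27.45
eef_pos: [613.5, -23.7, 133.9]
tcp_rot: [0.0, 0.855, -0.518, 0.0]
ft_force: [-0.4, -0.8, 1.2]
grip_width: 13.1
```

```bash
python3 st.py
```

```text
27.45 F [-0.4 -0.8  1.2] T [-0.028 -0.032  0.288] phi -62.46 z 133.9 q7 -0.855 -0.318 w 13.1 [613.5 -23.7]
```

Request:
move_arm([
  [0,0,0,2,0.01],
])

```text
clock: 27.55
eef_pos: [613.4, -23.7, 133.8]
tcp_rot: [0.0, 0.846, -0.533, 0.0]
ft_force: [-0.1, -0.1, 1.0]
grip_width: 13.2
```

```bash
python3 st.py
```

```text
27.55 F [-0.1 -0.1  1. ] T [-0.069 -0.037  0.299] phi -64.46 z 133.8 q7 -0.887 -0.319 w 13.2 [613.4 -23.7]
```

Request:
move_arm([
  [0,0,0,2,0.01],
])

```text
clock: 27.65
eef_pos: [613.5, -23.7, 133.9]
tcp_rot: [0.0, 0.837, -0.548, 0.0]
ft_force: [-0.1, -0.1, 1.0]
grip_width: 13.0
```

```bash
python3 st.py
```

```text
27.65 F [-0.1 -0.1  1. ] T [-0.087 -0.04   0.315] phi -66.45 z 133.9 q7 -0.919 -0.317 w 13.0 [613.5 -23.7]
```

Request:
move_arm([
  [0,0,0,2,0.01],
])

```text
clock: 27.75
eef_pos: [613.5, -23.7, 133.8]
tcp_rot: [0.0, 0.827, -0.562, 0.0]
ft_force: [-0.3, -0.7, -0.7]
grip_width: 12.7
```

```bash
python3 st.py
```

```text
27.75 F [-0.3 -0.7 -0.7] T [-0.034 -0.029  0.329] phi -68.45 z 133.8 q7 -0.951 -0.319 w 12.7 [613.5 -23.7]
```

Request:
move_arm([
  [0,0,0,2,0.01],
])

```text
clock: 27.85
eef_pos: [613.5, -23.7, 133.8]
tcp_rot: [0.0, 0.817, -0.577, 0.0]
ft_force: [0.1, -0.1, -0.1]
grip_width: 12.8
```

```bash
python3 st.py
```

```text
27.85 F [ 0.1 -0.1 -0.1] T [-0.047 -0.051  0.292] phi -70.45 z 133.8 q7 -0.983 -0.316 w 12.8 [613.5 -23.7]
```

Request:
move_arm([
  [0,0,0,2,0.01],
])

```text
clock: 27.95
eef_pos: [613.4, -23.7, 133.8]
tcp_rot: [0.0, 0.807, -0.591, 0.0]
ft_force: [-0.7, 0.7, 0.7]
grip_width: 13.3
```

```bash
python3 st.py
```

```text
27.95 F [-0.7  0.7  0.7] T [-0.093 -0.066  0.357] phi -72.45 z 133.8 q7 -1.015 -0.316 w 13.3 [613.4 -23.7]
```

Request:
move_arm([
  [0,0,0,2,0.01],
])

```text
clock: 28.05
eef_pos: [613.4, -23.7, 133.8]
tcp_rot: [0.0, 0.796, -0.605, 0.0]
ft_force: [0.4, -1.4, -0.5]
grip_width: 12.8
```

```bash
python3 st.py
```

```text
28.05 F [ 0.4 -1.4 -0.5] T [-0.051 -0.053  0.365] phi -74.45 z 133.8 q7 -1.047 -0.317 w 12.8 [613.4 -23.7]
```

Request:
move_arm([
  [0,0,0,2,0.01],
])

```text
clock: 28.15
eef_pos: [613.4, -23.7, 133.7]
tcp_rot: [0.0, 0.786, -0.619, 0.0]
ft_force: [-0.6, 0.8, -0.2]
grip_width: 13.3
```

```bash
python3 st.py
```

```text
28.15 F [-0.6  0.8 -0.2] T [-0.006 -0.019  0.364] phi -76.44 z 133.7 q7 -1.079 -0.317 w 13.3 [613.4 -23.7]
```

```bash
python3 - <<'E'
import numpy as np
d=np.array([(63,.244),(99,.25),(111,.213),(123,.221),(135,.265),(147,.221),(159,.243),(171,.234),(202.3,.25),(214.3,.286),(226.3,.272),(232.2,.247),(238.2,.216),(244.2,.342),(246.2,.329),(248.2,.288),(250.2,.299),(252.2,.315),(254.2,.329),(256.2,.292),(258.2,.357),(260.2,.365),(262.2,.364)])
k=8/360/.1*18*.0013
for c in np.arange(226,256,2): 
    r=d[:,1]-.24-k*np.maximum(0,d[:,0]-c);print(c,(r**2).sum().round(5),"N now",round((262.2-c)*4))
E
```

```text
226 0.05056 N now 145
228 0.03849 N now 137
230 0.02893 N now 129
232 0.02196 N now 121
234 0.01737 N now 113
236 0.01514 N now 105
238 0.01529 N now 97
240 0.01819 N now 89
242 0.0233 N now 81
244 0.03057 N now 73
246 0.03801 N now 65
248 0.04543 N now 57
250 0.05341 N now 49
252 0.06161 N now 41
254 0.0695 N now 33
```

A hinge fit of torque against angle puts the clamp at about 100 N (torque rise about 0.12 N m), the middle of the window. I'll stop turning and let go.

Request:
move_arm([
  [0,0,0,0,0.01],
  [0,0,0,0,0.02],
  [0,0,0,0,0.035],
  [0,0,0,0,0.05],
  [0,0,0,0,0.05],
  [0,0,-0.015,0,0.05],
  [0,0,-0.04,0,0.05],
  [0,0,-0.08,0,0.05],
  [0,0,-0.12,0,0.05],
  [0,0,-0.13,0,0.05],
  [0,0,-0.13,0,0.05],
])

```text
clock: 29.25
eef_pos: [614.7, -24.4, 267.1]
tcp_rot: [-0.002, 0.786, -0.619, 0.002]
ft_force: [-0.1, -0.2, -0.2]
grip_width: 49.9
```

```bash
python3 st.py; python3 snap.py scene:15 side:15 wrist:15|head -1; python3 - <<'E'
from h import *
p=load("scene15");crop(p,215,185,310,275,6,"a15");p=load("side15");crop(p,215,150,345,260,6,"s15")
E
```

```text
29.25 F [-0.1 -0.2 -0.2] T [-0.073 -0.004  0.016] phi -76.46 z 267.1 q7 -1.142 0.004 w 49.9 [614.7 -24.4]
clock 29.25
```

View pics/a15.png

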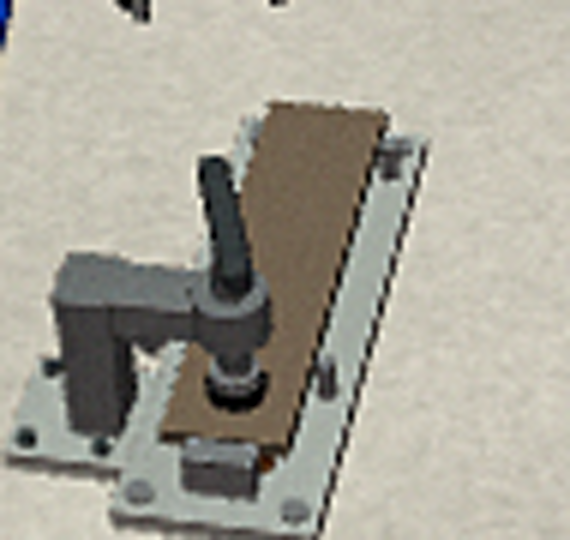

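View pics/scene15.png

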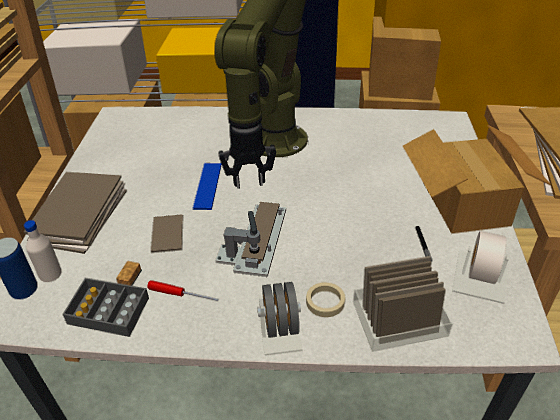

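View pics/s15.png

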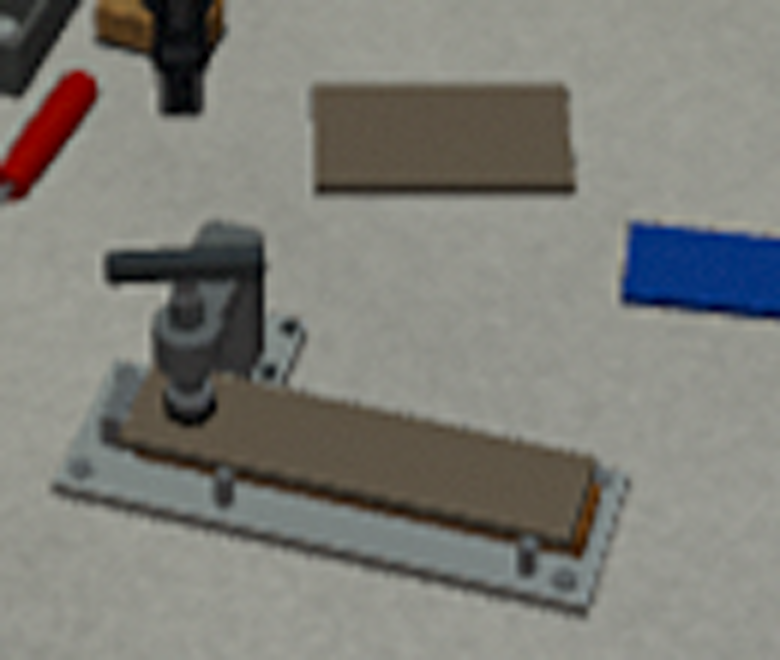

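The blank sits home, the handle is free and the bystanders haven't moved. Handing in.

```bash
python3 -c "
from station import r
r.sign_off()"; python3 st.py
```

```text
the job is handed in; nothing more can be done
the job is handed in; nothing more can be done
```

I loaded the long taupe blank into the jig, clamped it at an estimated 95–105 N, and handed the job in at about 29 s of the 72 s allowed. The sign-off gives no verdict, so these are my own measurements.

**Loading:** I laid the blank on the strip, slid it to the end stop (about 9 N on the wrist) and the side pins (about 7 N), and let go.
- The wrist camera put its rear end at jig x ≈ -209.7 mm, where home is -210 mm, and its pin-side edge at y ≈ 29.5 mm, where touching is 30 mm.
- It lies parallel to the base plate within about 0.002 rad.
- Pictures from above also showed it touching the end stop and both pins.
- On the first sideways push the blank stuck by friction at the end stop. I eased it back, pushed it to the pins, then pushed it home again.

**Clamping:** I turned the T-handle clockwise about 262° in two grips.
- The torque rose from about 0.24 to 0.36 N m. That rise of about 0.12 means roughly 95 N, and a fit over all the readings gave 97–105 N.
- I stopped just short of the suggested 0.14 rise. Single readings scattered by about ±0.03 N m, so the force is an estimate, not a direct measurement.

**Final check:** The last pictures show the blank still home, the gripper open and clear of everything, and the other things on the bench where they were. I judged the last two by eye.

**Disagreement:** The scene camera placed the jig about 6 mm farther from the robot than the wrist camera did. I went by the wrist camera and by contact.

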